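# Clear the chute mouth, drop the bin lid and book the bin

### The job

Clear the spill at the chute mouth: put every brass hinge into the open steel bin and every zinc U-bolt into the enamel bowl. When the hinges are all in, push the bin's lid over past upright and let it drop shut by its own weight, without riding it down; then book the bin on the panel by pressing the three keys fully, one at a time, from the largest to the smallest. Leave the bracket, the scoop and the tin where they are.

Things in the scene. Friction and masses are not known exactly. Their poses are not given: they have to be found in the camera images.
- bin: fixed grey sheet-steel bin, 140 (own x) x 200 (own y) x 55 mm high, walls and floor 4 mm, open top; origin at the centre of its underside on the bench. Its lid is hinged along the +x rim
- bin_lid (a joint): angle of the bin's lid, rad: 0 = shut flat on the rim, 1.57 = upright, 1.9 = leaning back on its stop (how it starts). Hinge line runs along the bin's y at bin x = +70 mm, 56 mm above the bench. No spring, mildly damped: below 1.57 it falls shut by its own weight in about a second, above it falls back on the stop. A push of 1 to 3 N moves it
- lid_hinge (a point): mid width of the hinge line of the flat steel lid plate, which is 142 mm from hinge to free edge, 204 mm wide, 4 mm thick, 0.33 kg, no handle, 12 mm lip turned down at the free edge; turns with the lid: its -x axis points from the hinge to the free edge
- lid_edge (a point): middle of the lid's free edge, 142 mm from the hinge line
- bowl: fixed white enamel bowl, rim 190 mm across, 70 mm high; origin at the centre of its underside on the bench. Chute mouth reaches over the rim on the bowl's +y side (from 85 mm out, 100 mm high, rising away from the bowl to a shelf 190 mm high); the middle of the bowl is clear from above
- panel: fixed grey key panel, 80 (x) x 200 (y) x 30 mm high; origin at the centre of its underside; three white round keys in a row along its y at -62, 0 and +62 mm, in an order that differs from start to start
- key_large (a joint): travel of the large key, m: 0 = up, 0.006 = fully down (takes 5 N); springs back; counts as pressed from about 0.004
- key_large_top (a point): centre of the top face of the large round key (42 mm across); it is pressed straight down
- key_medium (a joint): travel of the medium key, m: 0 = up, 0.006 = fully down (takes 5 N); springs back; counts as pressed from about 0.004
- key_medium_top (a point): centre of the top face of the medium round key (28 mm across); it is pressed straight down
- key_small (a joint): travel of the small key, m: 0 = up, 0.006 = fully down (takes 5 N); springs back; counts as pressed from about 0.004
- key_small_top (a point): centre of the top face of the small round key (18 mm across); it is pressed straight down
- hinge1_mid (a point): centre of a brass butt hinge, folded shut, lying flat on the bench: 75 mm long (own x) x 36 mm wide (own y) x 10 mm thick, 0.14 kg. May be absent
- hinge2_mid (a point): centre of a brass butt hinge, folded shut, lying flat on the bench: 75 mm long (own x) x 36 mm wide (own y) x 10 mm thick, 0.14 kg. May be absent
- hinge3_mid (a point): centre of a brass butt hinge, folded shut, lying flat on the bench: 75 mm long (own x) x 36 mm wide (own y) x 10 mm thick, 0.14 kg. May be absent
- ubolt1_mid (a point): centre of a zinc U-bolt with its cross plate, lying flat on the bench: 76 mm long (own x, the bend at +x), 46 mm wide over the two 10 mm round legs (own y), 10 mm high, 0.11 kg; cross plate 5 mm thick, 62 mm wide, 10 mm high at x = -25 mm; nothing between the legs at the centre, so it is gripped across both legs. May be absent
- ubolt2_mid (a point): centre of a zinc U-bolt with its cross plate, lying flat on the bench: 76 mm long (own x, the bend at +x), 46 mm wide over the two 10 mm round legs (own y), 10 mm high, 0.11 kg; cross plate 5 mm thick, 62 mm wide, 10 mm high at x = -25 mm; nothing between the legs at the centre, so it is gripped across both legs. May be absent
- ubolt3_mid (a point): centre of a zinc U-bolt with its cross plate, lying flat on the bench: 76 mm long (own x, the bend at +x), 46 mm wide over the two 10 mm round legs (own y), 10 mm high, 0.11 kg; cross plate 5 mm thick, 62 mm wide, 10 mm high at x = -25 mm; nothing between the legs at the centre, so it is gripped across both legs. May be absent
- bracket: bystander: cast-iron L-shaped shelf bracket lying flat, 150 x 120 x 12 mm
- scoop: bystander: squat orange plastic scoop, about 130 x 65 x 40 mm
- tin: bystander: closed tin, 66 mm across, 70 mm high

How it is judged:
By the outcome, as a careful person would: the job done as asked, in the order asked, and still so for the second after the job is handed in, with the robot touching nothing.
Of hinge1, hinge2, hinge3, ubolt1, ubolt2, ubolt3 only 4 to 6 are there at a start; the rules pass over those that are not, and their reading is None.
At some moment in a run one of hinge1, hinge2, hinge3, ubolt1, ubolt2, ubolt3 may be knocked a few centimetres aside while the robot is not near it.
Once in a run the grip may slacken for a moment while it holds something.
It also fails if it takes over 210 s, if anything falls off the work surface, if the arm or the gripper's body presses on something with over 40 N, if the wrist force passes 120 N, or if a joint passes its speed limit or range.

### The arm

A 6-joint arm with a two-finger parallel gripper is mounted at the origin on the work surface. World frame = base frame: x ahead of the robot, y to its left, z up, the work surface at z = 0. Lengths are in m, angles in rad, forces in N, time in s.
With the tool pointing down it reaches from about 0.3 to 0.775 m from the base axis. Payload 14.6 kg.
Tool frame: the origin (TCP) lies on the centre line of the jaws, within the pads' length; the fingertips stand ctrl.tcp_to_tips ahead of it and the grasp point (between the pads) lies 2 mm behind it (ctrl.tcp_to_tips is the distance from the TCP to the fingertips, in m); z points along the fingers, y is the line along which they close (so a half turn about z gives the same grasp; the last joint's range is limited). The gripper opens to 94 mm and grips with 3 to 60 N. Pads are 16 mm wide; open, the fingers measure 119 mm over their backs; the gripper's body (75 mm by 177 mm) begins 78 mm behind the grasp point.
Start: joints at [-1.309, 0.3, 1.521, -0, 1.321, -0.067], TCP at [0.178, -0.521, 0.222] pointing down, gripper open.
Joint ranges: [-3.03, 3.03], [-0.79, 2.21], [0.23, 2.52], [-1.04, 4.18], [0, 3.07], [-2.55, 2.55]. Speed limits (rad/s): [2.22, 2.22, 2.57, 3.14, 3.14, 3.14].

### API

Orientations are given as [roll, pitch, yaw] about the fixed x, y, z axes, in that order (R = Rz(yaw) Ry(pitch) Rx(roll)).
In Python, from station import telemetry, viewer, hand_in, ctrl gives the robot as it stands.
- The arm moves only by the tool step_arm, never from a script. Its argument "plan" is a list of rows, each an object of numbers: "dx", "dy", "dz": the shift along the tool's x, y, z scaled (see below); "rx", "ry", "rz": the turn, a rotation vector about the tool's x, y, z scaled (see below); "claw": the closure, from 0 (fully open) to 1 (shut). In form: [{"dx": .., "dy": .., "dz": .., "rx": .., "ry": .., "rz": .., "claw": ..}, ...]. A call has 1 to 10 rows; each row shifts and turns the commanded pose from where the row before left it, along the tool's axes as they then stand; what a row does not reach is not made up. The controller multiplies each number of a shift by 0.1 m and each number of a turn by 90 degrees. A row lasts 1/10 s, in which the tool goes at most 50 mm and 8.59 degrees, less where a joint would pass 70% of its speed; a pose out of reach is approached as far as the arm can. A call with a number of a shift or a turn outside -1 to 1 is refused whole. A call with a gripper value outside its range is refused whole. The fingers move at their own pace and stop on an object; "grip_force" is the grip in N (left out, the last holds). Time passes only in rows, so rows that do not move let the fingers close. It gives the time, the measured TCP pose, the force, the opening and the grip force at its end, in the units of the state.
- telemetry.get_obs(): the state, without advancing time (a new reading comes with each control period).
- viewer.camera(name): name is "scene" or "top" or "wrist"; returns a dict with "img" (400x640x3 uint8, red, green, blue), "z_map" (400x640 float32, m along the optical axis (not along the pixel's ray), 0 where there is no reading), "fx", "fy", "cx", "cy" (pixels), "R" (3x3) and "t" (3): a world point X has camera coordinates R X + t; the wrist camera has in their place "tool_from_camera" (4x4, takes a point from camera to tool coordinates, whose origin is the TCP and whose axes are the flange's). Camera axes: x right, y down, z forward; pixel columns grow to the right and rows downward; lengths in m; the calibration is good to about 2 mm. A picture is of the moment at which its call begins: read the wrist's pose just before it.
- hand_in(): hands the job in; it is judged then, once.
Trained networks look in a picture, given as the dict that the camera call returned (one of the last four; its "shot" number tells which), for a name from the list of things; names that differ only in an ending like _2 or _b are one class to them, and where a whole thing is asked for, a point or a joint stands for the part that bears it (a point fixed in the world has none). Each returns a list of dicts, best first, with "score" (0 to 1); they miss things now and then, are a little off and sometimes report something else, mostly with a low value. They report only what shows in the picture. A call takes as long as a camera call.
- viewer.recognise(target, picture): "rect" ([left, top, right, bottom] in pixels, round what is visible of it).
The state is a dict: "time_s": time; "qpos": joint angles; "joint_vel": joint speeds; "tau": joint torques, N m; "ee_pos": TCP position; "eef_rot": TCP orientation; "force": force on the tool from outside, world axes, zero at the start; "moment": the same for the moment, N m; "grip_width": finger opening in m; "grip_force": force on a finger pad.
Only numpy, scipy, OpenCV 4.12 (cv2) and the standard library are available. Lean on these libraries where they do the work, as an engineer would, in place of code of your own. Each camera call takes 0.05 s, during which the arm holds its last target. There are 200 camera calls.

## Working session

There is one attempt and no reset: what is moved stays moved. The work goes in short steps, Python scripts to look and compute and a tool call to move; the robot and the scene stay as the last step left them, time stands still between calls to the robot, and variables do not carry over. Pictures are saved under pics/ and viewed, at most 14 in all, crops included, and the job is handed in when it is done.

Besides the shell and the picture viewer there is one more tool, called after ">>>" as a command line: name --argument value ..., lists and objects as JSON in quotes. step_arm: Moves the arm, as the interface text tells. Shifts and turns lie within -1 to 1; 1 stands for 0.1 m of shift or 90 degrees of turn. Its arguments: {"type":"object","properties":{"plan":{"type":"array"},"grip_force":{"type":"number"}},"required":["plan"]}

```bash
ls; mkdir -p pics; cat > h.py <<'E'
import numpy as np, cv2
from station import telemetry, viewer, ctrl
def cam(n, save=None):
    p=viewer.camera(n)
    if save: cv2.imwrite('pics/'+save+'.png',cv2.cvtColor(p['img'],cv2.COLOR_RGB2BGR))
    return p
def cloud(p, obs=None):
    z=p['z_map']; v,u=np.indices(z.shape)
    c=np.stack([(u-p['cx'])/p['fx']*z,(v-p['cy'])/p['fy']*z,z],-1)
    if 'R' in p: return (c-p['t'])@p['R']
    T=p['tool_from_camera']; c=c@T[:3,:3].T+T[:3,3]
    from scipy.spatial.transform import Rotation as Ro
    return c@Ro.from_euler('xyz',obs['eef_rot']).as_matrix().T+obs['ee_pos']
E
python3 - <<'E'
from h import *
o=telemetry.get_obs(); print(o, ctrl.tcp_to_tips)
p=cam('top','top0'); W=cloud(p)
for n in ['bin','bin_lid','bowl','panel','key_large_top','key_medium_top','key_small_top','hinge1_mid','ubolt1_mid','bracket','scoop','tin']:
    for d in viewer.recognise(n,p):
        l,t,r,b=[int(x) for x in d['rect']]
        c=W[(t+b)//2,(l+r)//2]
        print(n,round(d['score'],2),[l,t,r,b],c.round(3))
cam('scene','scene0')
E
```

```text
pics
{'time_s': 0.0, 'qpos': array([-1.30859187e+00,  3.00476807e-01,  1.52158215e+00, -7.28502479e-06,
        1.32068707e+00, -6.65972361e-02]), 'joint_vel': array([ 5.32788685e-04,  8.93121358e-05, -1.98560151e-03,  3.78237916e-04,
        2.08701389e-04,  8.57384614e-04]), 'tau': array([-3.70064654e-04, -5.31806552e+01, -3.52734375e+01,  7.08445231e-02,
        2.44358007e-02, -4.29990610e-05]), 'ee_pos': array([ 0.17753445, -0.52030445,  0.22188274]), 'eef_rot': array([-3.14044137e+00, -6.97138310e-05,  3.28803462e-01]), 'force': array([-0.7481052 ,  0.36686276,  0.02394071]), 'moment': array([-0.06092928,  0.03808769,  0.00848566]), 'grip_force': 0.0, 'grip_width': 0.09402828859835193} 0.017
bin 0.69 [156, 77, 207, 146] [0.748 0.275 0.001]
bin 0.56 [387, 157, 521, 270] [ 0.508 -0.34   0.004]
bin_lid 0.83 [460, 156, 520, 266] [ 0.503 -0.375  0.129]
bowl 0.89 [1, 118, 218, 281] [0.537 0.383 0.111]
panel 0.6 [260, 112, 353, 160] [ 0.675 -0.011  0.054]
panel 0.57 [460, 158, 524, 267] [ 0.501 -0.378  0.13 ]
key_large_top 0.56 [297, 125, 317, 144] [ 0.679 -0.013  0.054]
key_small_top 0.42 [329, 133, 337, 140] [ 0.675 -0.069  0.053]
hinge1_mid 0.87 [335, 222, 350, 256] [ 0.453 -0.088  0.01 ]
hinge1_mid 0.21 [389, 160, 522, 270] [ 0.503 -0.341  0.006]
ubolt1_mid 0.78 [284, 221, 312, 260] [0.452 0.01  0.001]
bracket 0.76 [156, 78, 208, 146] [ 0.746  0.273 -0.   ]
bracket 0.35 [239, 222, 265, 263] [0.449 0.111 0.013]
scoop 0.62 [183, 267, 221, 330] [0.328 0.221 0.003]
```

View pics/top0.png

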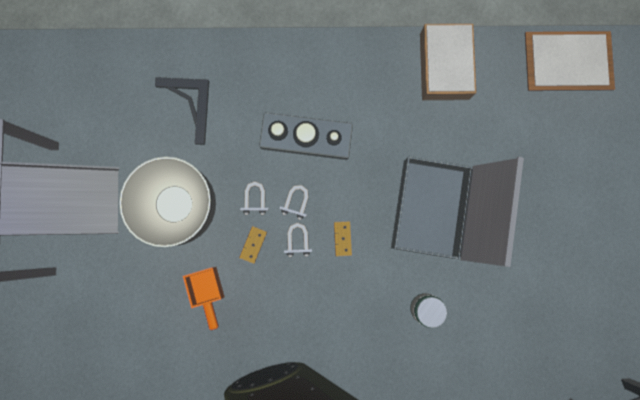

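View pics/scene0.png

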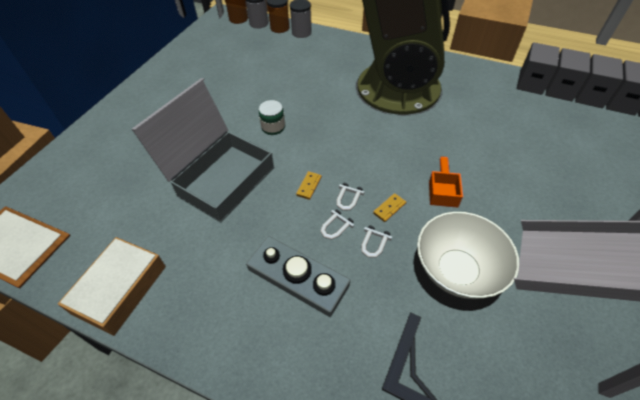

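Top view shows two hinges (253,245), (343,239) and three U-bolts (255,197), (295,202), (298,240). The bin is on the right with its lid leaning outwards (−y), the bowl on the left and the panel at (305,135). Next I'll get precise poses from colour and height.

```bash
cat >> h.py <<'E'
def items(p,obs=None,zmax=0.03,area=(0.0006,0.006)):
    """masks of brass / zinc -> list of kind, centre, long-axis angle, dims"""
    W=cloud(p,obs); hsv=cv2.cvtColor(p['img'],cv2.COLOR_RGB2HSV); H,S,V=[hsv[...,i].astype(int) for i in range(3)]
    ok=(p['z_map']>0)&(W[...,2]<zmax)
    out=[]
    for k,m in (('hinge',ok&(H>12)&(H<30)&(S>110)&(V>80)),('ubolt',ok&(S<50)&(V>135))):
        m=m.astype(np.uint8)
        if k=='ubolt': m=cv2.morphologyEx(m,cv2.MORPH_CLOSE,np.ones((3,3)))
        n,L,st,_=cv2.connectedComponentsWithStats(m)
        for i in range(1,n):
            q=W[L==i][:,:2].astype(np.float32)
            if len(q)<40: continue
            (c,d,a)=cv2.minAreaRect(q); box=cv2.boxPoints((c,d,a))
            e=[box[1]-box[0],box[2]-box[1]]; l=max(e,key=np.linalg.norm); ang=np.arctan2(l[1],l[0])
            ang=(ang+np.pi/2)%np.pi-np.pi/2
            print(k,'px',st[i,:4],'c',np.round(c,4),'ang %.3f'%ang,'dims',np.round(sorted(d),3),'z %.3f'%np.median(W[L==i][:,2]),'mean',q.mean(0).round(4))
E
python3 - <<'E'
from h import *
p=cam('top'); items(p); W=cloud(p)
def pk(n,u,v): print(n,W[v,u].round(3))
for n,u,v in [('keyM',278,130),('keyL',306,133),('keyS',334,137),('bowlc',174,204),('rimL',121,200),('rimR',210,205),('rimT',165,157),('rimB',165,245),('rimTL',409,159),('BL',395,248),('TR',468,167),('BR',459,257),('lidT',521,160),('lidB',508,263),('tin',432,312)]: pk(n,u,v)
Z=W[...,2]; m=(Z>0.1)&(Z<.16)&(W[...,1]<-.25)&(W[...,0]>.3)&(W[...,0]<.7)
q=W[m]; print('lid hi',q.min(0),q.max(0))
m=(Z>0.045)&(Z<.06)&(W[...,1]<-.2)&(W[...,1]>-.45)&(W[...,0]>.36)&(W[...,0]<.64)
print('rim',cv2.boxPoints(cv2.minAreaRect(W[m][:,:2].astype(np.float32))))
m=(Z>0.062)&(Z<.075)&(W[...,1]>.2)&(W[...,1]<.44)&(W[...,0]>.36)&(W[...,0]<.64)
print('bowl',cv2.minEnclosingCircle(W[m][:,:2].astype(np.float32)))
for zlo,nm in ((.026,'panel'),(0.04,'keys')):
    m=((Z>zlo)&(Z<.06)&(abs(W[...,1])<.14)&(W[...,0]>.6)&(W[...,0]<.76)).astype(np.uint8)
    n,L,s,c=cv2.connectedComponentsWithStats(m)
    for i in range(1,n):
        if s[i,4]>20: print(nm,s[i],W[L==i].mean(0).round(4),W[L==i][:,2].max())
E
```

```text
hinge px [526  32  88  58] c [ 0.8585 -0.6195] ang 1.567 dims [0.138 0.199] z 0.009 mean [ 0.8546 -0.6079]
hinge px [334 222  17  34] c [ 0.4544 -0.0883] ang 0.035 dims [0.034 0.072] z 0.011 mean [ 0.4546 -0.088 ]
hinge px [240 227  26  36] c [0.4435 0.1098] ang -0.402 dims [0.035 0.073] z 0.011 mean [0.4433 0.1097]
hinge px [190 270  29  35] c [0.3523 0.2177] ang 0.278 dims [0.05  0.062] z 0.005 mean [0.352  0.2173]
ubolt px [181   0  18  10] c [1.4022 0.4692] ang 1.556 dims [0.047 0.066] z -0.749 mean [1.409  0.4732]
ubolt px [487   0  14   8] c [ 1.4096 -0.7512] ang -1.005 dims [0.036 0.048] z -0.749 mean [ 1.406  -0.7487]
ubolt px [532  34  78  52] c [ 0.7142 -0.3506] ang -1.078 dims [0.183 0.819] z 0.011 mean [ 0.8559 -0.6167]
ubolt px [118 156  76  59] c [0.5507 0.1802] ang 1.403 dims [0.147 0.458] z 0.000 mean [0.6069 0.3448]
ubolt px [137 170  67  67] c [0.4735 0.1765] ang 1.069 dims [0.143 0.4  ] z 0.014 mean [0.536  0.2899]
ubolt px [240 181  29  30] c [0.516  0.0423] ang 1.135 dims [0.074 0.201] z 0.010 mean [0.5471 0.1065]
ubolt px [279 185  30  32] c [ 0.5126 -0.0122] an
[... 416 characters left out ...]
.053]
TR [ 0.603 -0.359  0.056]
BR [ 0.412 -0.332  0.055]
lidT [ 0.593 -0.412  0.195]
lidB [ 0.403 -0.38   0.191]
tin [ 0.301 -0.267  0.072]
lid hi [ 0.4001348  -0.40243548  0.10003392] [ 0.60337488 -0.34724324  0.15998535]
rim [[ 0.40468165 -0.3363563 ]
 [ 0.6038128  -0.37148085]
 [ 0.6289135  -0.22917739]
 [ 0.4297824  -0.19405285]]
bowl ((0.5353115797042847, 0.2848498225212097), 0.0949343666434288)
panel [ 259  113   94   46 3167] [ 0.6811 -0.01    0.0361] 0.057553445814511724
keys [268 121  20  20 299] [0.6902 0.0509 0.047 ] 0.057553445814511724
keys [293 121  26  26 509] [ 0.6817 -0.01    0.0483] 0.05751657285276813
keys [326 130  16  15 178] [ 0.6739 -0.0713  0.0456] 0.0566244200583057
```

```bash
sed -i "s/ok=(p\['z_map'\]>0)&/ok=(p['z_map']>0)\&(W[...,2]>0.004)\&(np.abs(W[...,1])<0.2)\&(W[...,0]<0.75)\&/" h.py
cat >> h.py <<'E'
def go(x,y,z,yaw=None,mx=0.4,obs=None):
    o=obs or telemetry.get_obs(); P=o['ee_pos']; y0=o['eef_rot'][2]; yaw=y0 if yaw is None else yaw
    d=(yaw-y0+np.pi)%(2*np.pi)-np.pi; rz=-d/(np.pi/2); n=int(np.ceil(abs(rz)/0.094))
    e=np.array([x,y,z])-P; c,s=np.cos(yaw),np.sin(yaw)
    t=np.array([c*e[0]+s*e[1],s*e[0]-c*e[1],-e[2]])*10
    m=max(1,int(np.ceil(np.linalg.norm(t)/mx)))
    print('go',(x,y,z,yaw),'from',P.round(4),'yaw %.3f'%y0,'| rz %.3f: %d x %.4f'%(rz,n,rz/max(n,1)),'| shift',t.round(3),': %d x'%m,(t/m).round(3))
    return dict(ee_pos=np.array([x,y,z]),eef_rot=[np.pi,0,yaw])
E
python3 - <<'E'
from h import *
items(cam('top'))
o=go(0.4545,-0.088,0.15,0.035); go(0.4545,-0.088,0.019,0.035,obs=o)
E
```

```text
hinge px [334 222  17  34] c [ 0.4546 -0.0881] ang 0.037 dims [0.034 0.073] z 0.011 mean [ 0.4548 -0.0878]
hinge px [240 227  26  36] c [0.4434 0.1096] ang -0.386 dims [0.034 0.072] z 0.010 mean [0.4433 0.1097]
hinge px [212 279   7  20] c [0.3472 0.1969] ang 0.357 dims [0.014 0.042] z 0.006 mean [0.3447 0.1943]
ubolt px [240 182  29  29] c [0.5509 0.1063] ang -0.016 dims [0.062 0.063] z 0.010 mean [0.5475 0.1068]
ubolt px [280 185  28  32] c [0.5036 0.0118] ang 0.177 dims [0.066 0.141] z 0.010 mean [0.5404 0.0127]
ubolt px [284 223  28  34] c [0.4531 0.0107] ang -0.010 dims [0.06  0.073] z 0.010 mean [0.4538 0.0115]
go (0.4545, -0.088, 0.15, 0.035) from [ 0.1776 -0.5205  0.2224] yaw 0.329 | rz 0.187: 2 x 0.0935 | shift [ 2.919 -4.226  0.724] : 13 x [ 0.225 -0.325  0.056]
go (0.4545, -0.088, 0.019, 0.035) from [ 0.4545 -0.088   0.15  ] yaw 0.035 | rz -0.000: 0 x -0.0000 | shift [0.   0.   1.31] : 4 x [0.    0.    0.328]
```

>>> step_arm --plan '[{"rz": 0.0935}, {"rz": 0.0935}, {"dx": 0.225, "dy": -0.325}, {"dx": 0.225, "dy": -0.325}, {"dx": 0.225, "dy": -0.325}, {"dx": 0.225, "dy": -0.325}, {"dx": 0.225, "dy": -0.325}, {"dx": 0.225, "dy": -0.325}, {"dx": 0.225, "dy": -0.325}, {"dx": 0.225, "dy": -0.325}]'

```text
$.plan[0]: bad value
```

>>> step_arm --plan '[{"dx": 0.225, "dy": -0.325, "dz": 0.145}, {"dx": 0.225, "dy": -0.325, "dz": 0.145}, {"dx": 0.225, "dy": -0.325, "dz": 0.145}, {"dx": 0.225, "dy": -0.325, "dz": 0.145}, {"dx": 0.225, "dy": -0.325, "dz": 0.145}, {}]' --grip_force 30

```text
$.plan[0]: bad value
```

```bash
python3 - <<'E'
from h import *
go(0.4545,-0.088,0.019,0.035)
E
```

```text
go (0.4545, -0.088, 0.019, 0.035) from [ 0.1776 -0.5205  0.2224] yaw 0.329 | rz 0.187: 2 x 0.0935 | shift [ 2.919 -4.226  2.034] : 14 x [ 0.208 -0.302  0.145]
```

>>> step_arm --plan '[{"dx": 0, "dy": 0, "dz": 0, "rx": 0, "ry": 0, "rz": 0.0935, "claw": 0}, {"dx": 0, "dy": 0, "dz": 0, "rx": 0, "ry": 0, "rz": 0.0935, "claw": 0}, {"dx": 0.225, "dy": -0.325, "dz": 0, "rx": 0, "ry": 0, "rz": 0, "claw": 0}, {"dx": 0.225, "dy": -0.325, "dz": 0, "rx": 0, "ry": 0, "rz": 0, "claw": 0}, {"dx": 0.225, "dy": -0.325, "dz": 0, "rx": 0, "ry": 0, "rz": 0, "claw": 0}, {"dx": 0.225, "dy": -0.325, "dz": 0, "rx": 0, "ry": 0, "rz": 0, "claw": 0}, {"dx": 0.225, "dy": -0.325, "dz": 0, "rx": 0, "ry": 0, "rz": 0, "claw": 0}, {"dx": 0.225, "dy": -0.325, "dz": 0, "rx": 0, "ry": 0, "rz": 0, "claw": 0}, {"dx": 0.225, "dy": -0.325, "dz": 0, "rx": 0, "ry": 0, "rz": 0, "claw": 0}, {"dx": 0.225, "dy": -0.325, "dz": 0, "rx": 0, "ry": 0, "rz": 0, "claw": 0}]' --grip_force 30

```text
time_s: 1.8
ee_pos: [0.349, -0.253, 0.2227]
eef_rot: [3.141, -0.0, 0.035]
force: [0.0, 0.3, 0.1]
grip_width: 0.094
grip_force: 0.0
```

>>> step_arm --plan '[{"dx": 0.225, "dy": -0.325, "dz": 0.145, "rx": 0, "ry": 0, "rz": 0, "claw": 0}, {"dx": 0.225, "dy": -0.325, "dz": 0.145, "rx": 0, "ry": 0, "rz": 0, "claw": 0}, {"dx": 0.225, "dy": -0.325, "dz": 0.145, "rx": 0, "ry": 0, "rz": 0, "claw": 0}, {"dx": 0.225, "dy": -0.325, "dz": 0.145, "rx": 0, "ry": 0, "rz": 0, "claw": 0}, {"dx": 0.225, "dy": -0.325, "dz": 0.145, "rx": 0, "ry": 0, "rz": 0, "claw": 0}, {"dx": 0, "dy": 0, "dz": 0, "rx": 0, "ry": 0, "rz": 0, "claw": 0}]'

```text
time_s: 2.4
ee_pos: [0.4558, -0.0849, 0.1483]
eef_rot: [-3.14, 0.002, 0.039]
force: [-0.2, -0.6, -0.1]
grip_width: 0.0939
grip_force: 0.0
```

```bash
python3 - <<'E'
from h import *
go(0.4545,-0.088,0.019,0.035)
o=telemetry.get_obs(); p=cam('wrist','w1'); items(p,o)
E
```

```text
go (0.4545, -0.088, 0.019, 0.035) from [ 0.4558 -0.0849  0.1483] yaw 0.039 | rz 0.002: 1 x 0.0024 | shift [-0.014  0.031  1.293] : 4 x [-0.004  0.008  0.323]
hinge px [ 89 154  57  84] c [0.4439 0.1085] ang -0.390 dims [0.037 0.076] z 0.009 mean [0.4452 0.1066]
hinge px [302 155  37  77] c [ 0.4546 -0.0894] ang 0.027 dims [0.035 0.076] z 0.009 mean [ 0.4563 -0.089 ]
hinge px [ 20 239  43  45] c [0.3747 0.1845] ang 0.450 dims [0.01  0.049] z 0.017 mean [0.3775 0.1853]
ubolt px [70 37 71 82] c [0.5506 0.0268] ang 1.545 dims [0.065 0.22 ] z 0.009 mean [0.5506 0.1035]
ubolt px [168  54  73  85] c [ 0.5295 -0.0162] ang 1.122 dims [0.069 0.115] z 0.009 mean [0.5425 0.0104]
ubolt px [186 151  65  68] c [ 0.4853 -0.0137] ang -0.516 dims [0.07  0.156] z 0.009 mean [0.4578 0.009 ]
```

View pics/w1.png

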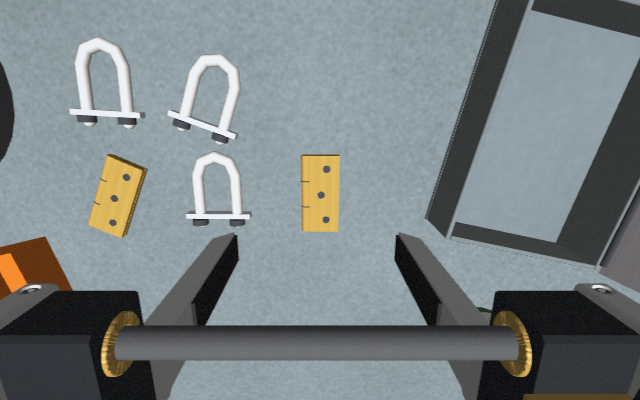

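Wrist view: the hinge is centred at (320,193), and its position agrees with the top view. The second hinge is at (118,195), with three U-bolts between. Descending with the jaws partly closed.

>>> step_arm --plan '[{"dx": -0.014, "dy": 0.035, "dz": 0.323, "rx": 0, "ry": 0, "rz": 0, "claw": 0.3}, {"dx": 0, "dy": 0, "dz": 0.323, "rx": 0, "ry": 0, "rz": 0, "claw": 0.3}, {"dx": 0, "dy": 0, "dz": 0.323, "rx": 0, "ry": 0, "rz": 0, "claw": 0.3}, {"dx": 0, "dy": 0, "dz": 0.323, "rx": 0, "ry": 0, "rz": 0, "claw": 0.3}, {"dx": 0, "dy": 0, "dz": 0, "rx": 0, "ry": 0, "rz": 0, "claw": 0.3}, {"dx": 0, "dy": 0, "dz": 0, "rx": 0, "ry": 0, "rz": 0, "claw": 1}, {"dx": 0, "dy": 0, "dz": 0, "rx": 0, "ry": 0, "rz": 0, "claw": 1}, {"dx": 0, "dy": 0, "dz": 0, "rx": 0, "ry": 0, "rz": 0, "claw": 1}, {"dx": 0, "dy": 0, "dz": 0, "rx": 0, "ry": 0, "rz": 0, "claw": 1}, {"dx": 0, "dy": 0, "dz": 0, "rx": 0, "ry": 0, "rz": 0, "claw": 1}]'

```text
time_s: 3.45
ee_pos: [0.454, -0.0917, 0.0212]
eef_rot: [3.141, -0.001, 0.035]
force: [-1.8, 0.5, 6.3]
grip_width: 0.0353
grip_force: 30.0
```

>>> step_arm --plan '[{"dx": 0, "dy": 0, "dz": -0.3, "rx": 0, "ry": 0, "rz": 0, "claw": 1}, {"dx": 0, "dy": 0, "dz": -0.4, "rx": 0, "ry": 0, "rz": 0, "claw": 1}, {"dx": 0, "dy": 0, "dz": -0.4, "rx": 0, "ry": 0, "rz": 0, "claw": 1}, {"dx": 0, "dy": 0, "dz": 0, "rx": 0, "ry": 0, "rz": 0, "claw": 1}]'

```text
time_s: 3.85
ee_pos: [0.4558, -0.0921, 0.1353]
eef_rot: [3.139, -0.007, 0.035]
force: [0.7, 0.5, -1.7]
grip_width: 0.0349
grip_force: 30.0
```

```bash
python3 - <<'E'
from h import *
import math
# bin frame: x axis ang -1.745, centre
b=np.array([.517,-.283]); a=-1.745; bx=np.array([math.cos(a),math.sin(a)]); by=np.array([-bx[1],bx[0]])
for X,Y in ((-.025,-.0),(-.025,-.045),(-.025,.045)): print(X,Y,(b+bx*X+by*Y).round(4))
c=b+bx*-.025+by*-.045
o=go(c[0],c[1],.13,1.397); go(c[0],c[1],.06,1.397,obs=o)
E
```

```text
-0.025 -0.0 [ 0.5213 -0.2584]
-0.025 -0.045 [ 0.477  -0.2506]
-0.025 0.045 [ 0.5657 -0.2662]
go (np.float64(0.4770141786447929), np.float64(-0.25057880183353076), 0.13, 1.397) from [ 0.4558 -0.0921  0.1353] yaw 0.035 | rz -0.867: 10 x -0.0867 | shift [-1.524  0.483  0.053] : 4 x [-0.381  0.121  0.013]
go (np.float64(0.4770141786447929), np.float64(-0.25057880183353076), 0.06, 1.397) from [ 0.477  -0.2506  0.13  ] yaw 1.397 | rz -0.000: 0 x -0.0000 | shift [0.  0.  0.7] : 2 x [0.   0.   0.35]
```

```bash
python3 - <<'E'
from h import *
o=go(.4776,-.2761,.13,1.397); go(.4776,-.2761,.036,1.397,obs=o)
E
```

```text
go (0.4776, -0.2761, 0.13, 1.397) from [ 0.4558 -0.0921  0.1353] yaw 0.035 | rz -0.867: 10 x -0.0867 | shift [-1.774  0.533  0.053] : 5 x [-0.355  0.107  0.011]
go (0.4776, -0.2761, 0.036, 1.397) from [ 0.4776 -0.2761  0.13  ] yaw 1.397 | rz -0.000: 0 x -0.0000 | shift [0.   0.   0.94] : 3 x [0.    0.    0.313]
```

>>> step_arm --plan '[{"dx": 0, "dy": 0, "dz": 0, "rx": 0, "ry": 0, "rz": -0.0867, "claw": 1}, {"dx": 0, "dy": 0, "dz": 0, "rx": 0, "ry": 0, "rz": -0.0867, "claw": 1}, {"dx": 0, "dy": 0, "dz": 0, "rx": 0, "ry": 0, "rz": -0.0867, "claw": 1}, {"dx": 0, "dy": 0, "dz": 0, "rx": 0, "ry": 0, "rz": -0.0867, "claw": 1}, {"dx": 0, "dy": 0, "dz": 0, "rx": 0, "ry": 0, "rz": -0.0867, "claw": 1}, {"dx": 0, "dy": 0, "dz": 0, "rx": 0, "ry": 0, "rz": -0.0867, "claw": 1}, {"dx": 0, "dy": 0, "dz": 0, "rx": 0, "ry": 0, "rz": -0.0867, "claw": 1}, {"dx": 0, "dy": 0, "dz": 0, "rx": 0, "ry": 0, "rz": -0.0867, "claw": 1}, {"dx": 0, "dy": 0, "dz": 0, "rx": 0, "ry": 0, "rz": -0.0867, "claw": 1}, {"dx": 0, "dy": 0, "dz": 0, "rx": 0, "ry": 0, "rz": -0.0867, "claw": 1}]'

```text
time_s: 4.85
ee_pos: [0.4534, -0.0915, 0.1297]
eef_rot: [-3.14, -0.0, 1.403]
force: [0.1, -0.4, -1.9]
grip_width: 0.0348
grip_force: 30.0
```

>>> step_arm --plan '[{"dx": -0.355, "dy": 0.11, "dz": 0, "rx": 0, "ry": 0, "rz": 0, "claw": 1}, {"dx": -0.355, "dy": 0.11, "dz": 0, "rx": 0, "ry": 0, "rz": 0, "claw": 1}, {"dx": -0.355, "dy": 0.11, "dz": 0, "rx": 0, "ry": 0, "rz": 0, "claw": 1}, {"dx": -0.355, "dy": 0.11, "dz": 0, "rx": 0, "ry": 0, "rz": 0, "claw": 1}, {"dx": -0.355, "dy": 0.11, "dz": 0, "rx": 0, "ry": 0, "rz": 0, "claw": 1}, {"dx": 0, "dy": 0, "dz": 0, "rx": 0, "ry": 0, "rz": 0, "claw": 1}, {"dx": 0, "dy": 0, "dz": 0.31, "rx": 0, "ry": 0, "rz": 0, "claw": 1}, {"dx": 0, "dy": 0, "dz": 0.31, "rx": 0, "ry": 0, "rz": 0, "claw": 1}, {"dx": 0, "dy": 0, "dz": 0.31, "rx": 0, "ry": 0, "rz": 0, "claw": 1}, {"dx": 0, "dy": 0, "dz": 0, "rx": 0, "ry": 0, "rz": 0, "claw": 1}]'

```text
time_s: 5.85
ee_pos: [0.475, -0.2739, 0.0334]
eef_rot: [-3.134, -0.003, 1.397]
force: [0.0, 0.1, -1.2]
grip_width: 0.0351
grip_force: 30.0
```

>>> step_arm --plan '[{"dx": 0, "dy": 0, "dz": 0, "rx": 0, "ry": 0, "rz": 0, "claw": 0.3}, {"dx": 0, "dy": 0, "dz": 0, "rx": 0, "ry": 0, "rz": 0, "claw": 0.3}, {"dx": 0, "dy": 0, "dz": 0, "rx": 0, "ry": 0, "rz": 0, "claw": 0.3}, {"dx": 0, "dy": 0, "dz": -0.35, "rx": 0, "ry": 0, "rz": 0, "claw": 0.3}, {"dx": 0, "dy": 0, "dz": -0.4, "rx": 0, "ry": 0, "rz": 0, "claw": 0.3}, {"dx": 0, "dy": 0, "dz": -0.4, "rx": 0, "ry": 0, "rz": 0, "claw": 0.3}, {"dx": 0, "dy": 0, "dz": 0, "rx": 0, "ry": 0, "rz": 0, "claw": 0.3}]'

```text
time_s: 6.55
ee_pos: [0.4792, -0.2771, 0.1593]
eef_rot: [3.132, 0.004, 1.397]
force: [1.5, 0.1, 0.2]
grip_width: 0.0661
grip_force: 0.0
```

```bash
python3 - <<'E'
from h import *
items(cam('top','t1'))
cam('wrist','w2')
go(.4434,.1096,.12,-.388)
E
```

```text
hinge px [240 227  26  36] c [0.4433 0.1095] ang -0.389 dims [0.034 0.072] z 0.011 mean [0.4432 0.1098]
hinge px [212 286   6  14] c [0.3404 0.1934] ang 0.011 dims [0.011 0.026] z 0.005 mean [0.3391 0.194 ]
ubolt px [264 113  26  14] c [0.7194 0.0551] ang -1.543 dims [0.029 0.055] z 0.030 mean [0.7184 0.0612]
ubolt px [306 123  45  32] c [ 0.5841 -0.0343] ang -0.316 dims [0.087 0.274] z 0.030 mean [ 0.6649 -0.075 ]
ubolt px [261 127  32  22] c [0.5667 0.0309] ang 0.210 dims [0.072 0.274] z 0.030 mean [0.67   0.0565]
ubolt px [240 182  31  33] c [0.5149 0.0417] ang 1.130 dims [0.072 0.199] z 0.010 mean [0.5454 0.1037]
ubolt px [280 184  29  36] c [ 0.5119 -0.0121] ang 0.781 dims [0.071 0.132] z 0.010 mean [0.5382 0.0122]
ubolt px [284 222  28  36] c [0.4534 0.0111] ang 0.006 dims [0.06  0.077] z 0.010 mean [0.4524 0.0109]
go (0.4434, 0.1096, 0.12, -0.388) from [ 0.4776 -0.2761  0.154 ] yaw 1.397 | rz 1.136: 13 x 0.0874 | shift [-1.775 -3.441  0.34 ] : 10 x [-0.178 -0.344  0.034]
```

View pics/w2.png

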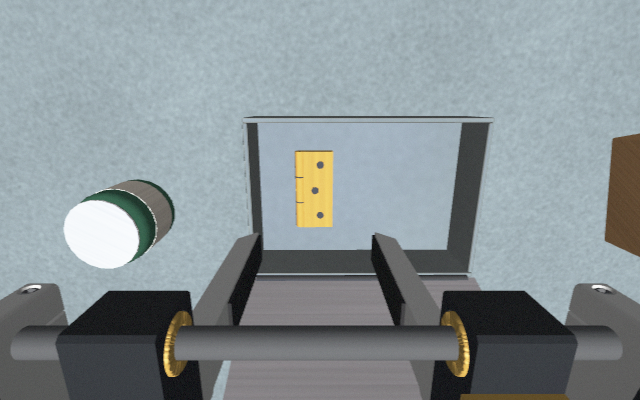

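Hinge lies in the bin at (315,188). Now hinge 2.

>>> step_arm --plan '[{"dx": 0, "dy": 0, "dz": 0, "rx": 0, "ry": 0, "rz": 0.0874, "claw": 0.3}, {"dx": 0, "dy": 0, "dz": 0, "rx": 0, "ry": 0, "rz": 0.0874, "claw": 0.3}, {"dx": 0, "dy": 0, "dz": 0, "rx": 0, "ry": 0, "rz": 0.0874, "claw": 0.3}, {"dx": 0, "dy": 0, "dz": 0, "rx": 0, "ry": 0, "rz": 0.0874, "claw": 0.3}, {"dx": 0, "dy": 0, "dz": 0, "rx": 0, "ry": 0, "rz": 0.0874, "claw": 0.3}, {"dx": 0, "dy": 0, "dz": 0, "rx": 0, "ry": 0, "rz": 0.0874, "claw": 0.3}, {"dx": 0, "dy": 0, "dz": 0, "rx": 0, "ry": 0, "rz": 0.0874, "claw": 0.3}, {"dx": 0, "dy": 0, "dz": 0, "rx": 0, "ry": 0, "rz": 0.0874, "claw": 0.3}, {"dx": 0, "dy": 0, "dz": 0, "rx": 0, "ry": 0, "rz": 0.0874, "claw": 0.3}, {"dx": 0, "dy": 0, "dz": 0, "rx": 0, "ry": 0, "rz": 0.0874, "claw": 0.3}]'

```text
time_s: 7.65
ee_pos: [0.4768, -0.2756, 0.1514]
eef_rot: [-3.14, 0.002, 0.018]
force: [-0.9, 0.4, 0.5]
grip_width: 0.0655
grip_force: 0.0
```

>>> step_arm --plan '[{"dx": 0, "dy": 0, "dz": 0, "rx": 0, "ry": 0, "rz": 0.0874, "claw": 0.3}, {"dx": 0, "dy": 0, "dz": 0, "rx": 0, "ry": 0, "rz": 0.0874, "claw": 0.3}, {"dx": 0, "dy": 0, "dz": 0, "rx": 0, "ry": 0, "rz": 0.0874, "claw": 0.3}, {"dx": -0.178, "dy": -0.344, "dz": 0, "rx": 0, "ry": 0, "rz": 0, "claw": 0.3}, {"dx": -0.178, "dy": -0.344, "dz": 0, "rx": 0, "ry": 0, "rz": 0, "claw": 0.3}, {"dx": -0.178, "dy": -0.344, "dz": 0, "rx": 0, "ry": 0, "rz": 0, "claw": 0.3}, {"dx": -0.178, "dy": -0.344, "dz": 0, "rx": 0, "ry": 0, "rz": 0, "claw": 0.3}, {"dx": -0.178, "dy": -0.344, "dz": 0, "rx": 0, "ry": 0, "rz": 0, "claw": 0.3}, {"dx": -0.178, "dy": -0.344, "dz": 0, "rx": 0, "ry": 0, "rz": 0, "claw": 0.3}, {"dx": -0.178, "dy": -0.344, "dz": 0, "rx": 0, "ry": 0, "rz": 0, "claw": 0.3}]'

```text
time_s: 8.65
ee_pos: [0.4521, -0.0044, 0.1518]
eef_rot: [3.141, 0.002, -0.388]
force: [0.1, 0.6, -0.6]
grip_width: 0.0659
grip_force: 0.0
```

>>> step_arm --plan '[{"dx": -0.178, "dy": -0.344, "dz": 0, "rx": 0, "ry": 0, "rz": 0, "claw": 0.3}, {"dx": -0.178, "dy": -0.344, "dz": 0, "rx": 0, "ry": 0, "rz": 0, "claw": 0.3}, {"dx": -0.178, "dy": -0.344, "dz": 0, "rx": 0, "ry": 0, "rz": 0, "claw": 0.3}, {"dx": 0, "dy": 0, "dz": 0, "rx": 0, "ry": 0, "rz": 0, "claw": 0.3}]'

```text
time_s: 9.05
ee_pos: [0.4415, 0.1129, 0.1517]
eef_rot: [3.141, 0.002, -0.384]
force: [-0.8, -0.5, -0.6]
grip_width: 0.0657
grip_force: 0.0
```

```bash
python3 - <<'E'
from h import *
o=telemetry.get_obs(); items(cam('wrist'),o)
go(.4434,.1096,.019,-.388)
E
```

```text
hinge px [299 150  38  76] c [0.4443 0.109 ] ang -0.383 dims [0.035 0.075] z 0.009 mean [0.4456 0.1086]
hinge px [259 259  16  19] c [0.3856 0.1875] ang 0.279 dims [0.002 0.02 ] z 0.016 mean [0.3865 0.1878]
hinge px [270 278  22  16] c [0.3649 0.1815] ang 0.284 dims [0.001 0.031] z 0.016 mean [0.3656 0.1818]
hinge px [282 293  12  13] c [0.3534 0.1784] ang 0.286 dims [0.001 0.015] z 0.024 mean [0.3526 0.1782]
hinge px [293 298  10  12] c [0.3384 0.1741] ang 0.264 dims [0.001 0.013] z 0.015 mean [0.339  0.1742]
hinge px [280 313  12  12] c [0.3279 0.192 ] ang -1.279 dims [0.001 0.017] z 0.018 mean [0.3277 0.1927]
ubolt px [346   0  71  85] c [0.5454 0.032 ] ang 1.450 dims [0.072 0.092] z 0.009 mean [0.5426 0.0123]
ubolt px [247  39  75  86] c [0.5512 0.1032] ang -0.100 dims [0.062 0.067] z 0.009 mean [0.5502 0.1051]
ubolt px [396  87  10   6] c [0.5006 0.0062] ang 1.256 dims [0.004 0.008] z 0.008 mean [0.501  0.0065]
ubolt px [355  91  11   5] c [0.5116 0.0408] ang 1.187 dims [0.003 0.009] z 0.008 mean [0.5118 0.0407]
ubolt px [383 101  71  80] c [0.4738 0.0258] ang 0.434 dims [0.067 0.123] z 0.009 mean [0.4572 0.0108]
ubolt px [306 110  10   7] c [0.512  0.0884] ang 1.425 dims [0.005 0.009] z 0.008 mean [0.5122 0.0881]
ubolt px [270 125  10   6] c [0.5123 0.124 ] ang 1.554 dims [0.005 0.009] z 0.008 mean [0.5126 0.1238]
go (0.4434, 0.1096, 0.019, -0.388) from [0.4418 0.1113 0.1518] yaw -0.385 | rz 0.002: 1 x 0.0022 | shift [0.021 0.009 1.328] : 4 x [0.005 0.002 0.332]
```

>>> step_arm --plan '[{"dx": 0.02, "dy": 0.01, "dz": 0.33, "rx": 0, "ry": 0, "rz": 0, "claw": 0.3}, {"dx": 0, "dy": 0, "dz": 0.33, "rx": 0, "ry": 0, "rz": 0, "claw": 0.3}, {"dx": 0, "dy": 0, "dz": 0.33, "rx": 0, "ry": 0, "rz": 0, "claw": 0.3}, {"dx": 0, "dy": 0, "dz": 0.33, "rx": 0, "ry": 0, "rz": 0, "claw": 0.3}, {"dx": 0, "dy": 0, "dz": 0, "rx": 0, "ry": 0, "rz": 0, "claw": 0.3}, {"dx": 0, "dy": 0, "dz": 0, "rx": 0, "ry": 0, "rz": 0, "claw": 1}, {"dx": 0, "dy": 0, "dz": 0, "rx": 0, "ry": 0, "rz": 0, "claw": 1}, {"dx": 0, "dy": 0, "dz": 0, "rx": 0, "ry": 0, "rz": 0, "claw": 1}, {"dx": 0, "dy": 0, "dz": 0, "rx": 0, "ry": 0, "rz": 0, "claw": 1}, {"dx": 0, "dy": 0, "dz": 0, "rx": 0, "ry": 0, "rz": 0, "claw": 1}]'

```text
time_s: 10.1
ee_pos: [0.4441, 0.108, 0.0209]
eef_rot: [3.142, -0.0, -0.388]
force: [-0.8, -0.7, 1.0]
grip_width: 0.0349
grip_force: 30.0
```

>>> step_arm --plan '[{"dx": 0, "dy": 0, "dz": -0.3, "rx": 0, "ry": 0, "rz": 0, "claw": 1}, {"dx": 0, "dy": 0, "dz": -0.4, "rx": 0, "ry": 0, "rz": 0, "claw": 1}, {"dx": 0, "dy": 0, "dz": -0.4, "rx": 0, "ry": 0, "rz": 0, "claw": 1}, {"dx": 0, "dy": 0, "dz": 0, "rx": 0, "ry": 0, "rz": 0, "claw": 1}]'

```text
time_s: 10.5
ee_pos: [0.4461, 0.1085, 0.1353]
eef_rot: [-3.138, -0.007, -0.388]
force: [0.5, -0.3, -1.1]
grip_width: 0.0351
grip_force: 30.0
```

```bash
python3 - <<'E'
from h import *
X=.517+.04*.985; Y=-.283-.04*.173
go(X,Y,.13,-.388); go(X,Y,.13,1.397)
E
```

```text
go (0.5564, -0.28991999999999996, 0.13, -0.388) from [0.4461 0.1085 0.1353] yaw -0.388 | rz 0.000: 1 x 0.0003 | shift [2.529 3.271 0.053] : 11 x [0.23  0.297 0.005]
go (0.5564, -0.28991999999999996, 0.13, 1.397) from [0.4461 0.1085 0.1353] yaw -0.388 | rz -1.136: 13 x -0.0874 | shift [-3.734  1.776  0.053] : 11 x [-0.339  0.161  0.005]
```

>>> step_arm --plan '[{"dx": 0, "dy": 0, "dz": 0, "rx": 0, "ry": 0, "rz": -0.0874, "claw": 1}, {"dx": 0, "dy": 0, "dz": 0, "rx": 0, "ry": 0, "rz": -0.0874, "claw": 1}, {"dx": 0, "dy": 0, "dz": 0, "rx": 0, "ry": 0, "rz": -0.0874, "claw": 1}, {"dx": 0, "dy": 0, "dz": 0, "rx": 0, "ry": 0, "rz": -0.0874, "claw": 1}, {"dx": 0, "dy": 0, "dz": 0, "rx": 0, "ry": 0, "rz": -0.0874, "claw": 1}, {"dx": 0, "dy": 0, "dz": 0, "rx": 0, "ry": 0, "rz": -0.0874, "claw": 1}, {"dx": 0, "dy": 0, "dz": 0, "rx": 0, "ry": 0, "rz": -0.0874, "claw": 1}, {"dx": 0, "dy": 0, "dz": 0, "rx": 0, "ry": 0, "rz": -0.0874, "claw": 1}, {"dx": 0, "dy": 0, "dz": 0, "rx": 0, "ry": 0, "rz": -0.0874, "claw": 1}, {"dx": 0, "dy": 0, "dz": 0, "rx": 0, "ry": 0, "rz": -0.0874, "claw": 1}]'

```text
time_s: 11.5
ee_pos: [0.4436, 0.1081, 0.1297]
eef_rot: [-3.141, 0.001, 0.991]
force: [-0.5, -0.3, -1.5]
grip_width: 0.0354
grip_force: 30.0
```

>>> step_arm --plan '[{"dx": 0, "dy": 0, "dz": 0, "rx": 0, "ry": 0, "rz": -0.0874, "claw": 1}, {"dx": 0, "dy": 0, "dz": 0, "rx": 0, "ry": 0, "rz": -0.0874, "claw": 1}, {"dx": 0, "dy": 0, "dz": 0, "rx": 0, "ry": 0, "rz": -0.0874, "claw": 1}, {"dx": -0.339, "dy": 0.161, "dz": 0, "rx": 0, "ry": 0, "rz": 0, "claw": 1}, {"dx": -0.339, "dy": 0.161, "dz": 0, "rx": 0, "ry": 0, "rz": 0, "claw": 1}, {"dx": -0.339, "dy": 0.161, "dz": 0, "rx": 0, "ry": 0, "rz": 0, "claw": 1}, {"dx": -0.339, "dy": 0.161, "dz": 0, "rx": 0, "ry": 0, "rz": 0, "claw": 1}, {"dx": -0.339, "dy": 0.161, "dz": 0, "rx": 0, "ry": 0, "rz": 0, "claw": 1}, {"dx": -0.339, "dy": 0.161, "dz": 0, "rx": 0, "ry": 0, "rz": 0, "claw": 1}, {"dx": -0.339, "dy": 0.161, "dz": 0, "rx": 0, "ry": 0, "rz": 0, "claw": 1}]'

```text
time_s: 12.5
ee_pos: [0.5138, -0.1465, 0.1296]
eef_rot: [-3.14, -0.0, 1.397]
force: [-0.1, 0.1, -1.0]
grip_width: 0.0349
grip_force: 30.0
```

>>> step_arm --plan '[{"dx": -0.339, "dy": 0.161, "dz": 0, "rx": 0, "ry": 0, "rz": 0, "claw": 1}, {"dx": -0.339, "dy": 0.161, "dz": 0, "rx": 0, "ry": 0, "rz": 0, "claw": 1}, {"dx": -0.339, "dy": 0.161, "dz": 0, "rx": 0, "ry": 0, "rz": 0, "claw": 1}, {"dx": -0.339, "dy": 0.161, "dz": 0, "rx": 0, "ry": 0, "rz": 0, "claw": 1}, {"dx": 0, "dy": 0, "dz": 0, "rx": 0, "ry": 0, "rz": 0, "claw": 1}]'

```text
time_s: 13.0
ee_pos: [0.5537, -0.2932, 0.1289]
eef_rot: [-3.14, 0.0, 1.394]
force: [-0.3, 0.5, -1.9]
grip_width: 0.0353
grip_force: 30.0
```

```bash
python3 - <<'E'
from h import *
go(.5564,-.29,.036,1.397)
E
```

```text
go (0.5564, -0.29, 0.036, 1.397) from [ 0.5537 -0.2932  0.1289] yaw 1.394 | rz -0.002: 1 x -0.0020 | shift [0.036 0.021 0.929] : 3 x [0.012 0.007 0.31 ]
```

>>> step_arm --plan '[{"dx": 0.03, "dy": 0.02, "dz": 0.31, "rx": 0, "ry": 0, "rz": 0, "claw": 1}, {"dx": 0, "dy": 0, "dz": 0.31, "rx": 0, "ry": 0, "rz": 0, "claw": 1}, {"dx": 0, "dy": 0, "dz": 0.31, "rx": 0, "ry": 0, "rz": 0, "claw": 1}, {"dx": 0, "dy": 0, "dz": 0, "rx": 0, "ry": 0, "rz": 0, "claw": 1}, {"dx": 0, "dy": 0, "dz": 0, "rx": 0, "ry": 0, "rz": 0, "claw": 0.3}, {"dx": 0, "dy": 0, "dz": 0, "rx": 0, "ry": 0, "rz": 0, "claw": 0.3}, {"dx": 0, "dy": 0, "dz": 0, "rx": 0, "ry": 0, "rz": 0, "claw": 0.3}, {"dx": 0, "dy": 0, "dz": -0.35, "rx": 0, "ry": 0, "rz": 0, "claw": 0.3}, {"dx": 0, "dy": 0, "dz": -0.4, "rx": 0, "ry": 0, "rz": 0, "claw": 0.3}, {"dx": 0, "dy": 0, "dz": -0.4, "rx": 0, "ry": 0, "rz": 0, "claw": 0.3}]'

```text
time_s: 14.0
ee_pos: [0.5565, -0.2871, 0.1553]
eef_rot: [3.14, 0.0, 1.397]
force: [-1.1, -0.3, 1.0]
grip_width: 0.0657
grip_force: 0.0
```

```bash
python3 - <<'E'
from h import *
items(cam('top','t2'))
go(.453,.011,.12,0)
E
```

```text
ubolt px [261 113  46  38] c [0.5861 0.0266] ang 0.180 dims [0.095 0.309] z 0.030 mean [0.684  0.0464]
ubolt px [312 121  39  35] c [ 0.5759 -0.0575] ang -0.085 dims [0.081 0.275] z 0.030 mean [ 0.6732 -0.0699]
ubolt px [240 176  31  39] c [0.4937 0.0637] ang 0.726 dims [0.074 0.209] z 0.009 mean [0.546  0.1047]
ubolt px [275 185  34  35] c [ 0.5128 -0.0097] ang 0.873 dims [0.081 0.129] z 0.009 mean [0.5371 0.0154]
ubolt px [284 223  28  35] c [0.4471 0.0123] ang 0.636 dims [0.071 0.076] z 0.010 mean [0.452 0.011]
go (0.453, 0.011, 0.12, 0) from [ 0.5585 -0.2883  0.1629] yaw 1.397 | rz 0.889: 10 x 0.0889 | shift [-1.055 -2.993  0.429] : 9 x [-0.117 -0.333  0.048]
```

View pics/t2.png

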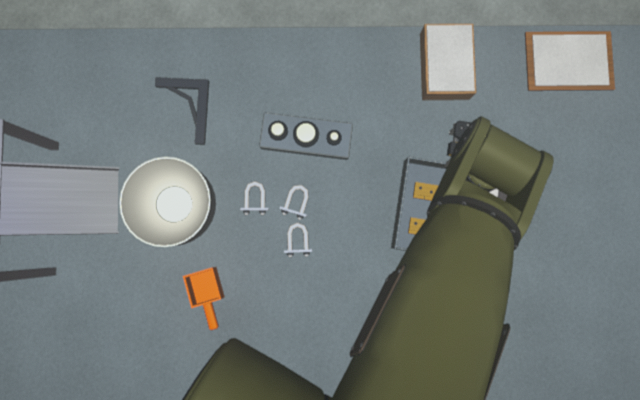

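Both hinges are in the bin, (425,190) and (415,226). Lid next: up and over, behind it with closed fingers.

```bash
python3 - <<'E'
from h import *
o=go(.5585,-.2883,.265,1.397); o=go(.486,-.460,.265,1.397,obs=o); o=go(.486,-.460,.172,1.397,obs=o)
c=[.517-.1736*.063,-.283-.985*.063]
go(c[0],c[1],.172,1.397,.2,obs=o)
E
```

```text
go (0.5585, -0.2883, 0.265, 1.397) from [ 0.5585 -0.2883  0.1629] yaw 1.397 | rz -0.000: 1 x -0.0000 | shift [-0.    -0.    -1.021] : 3 x [-0.   -0.   -0.34]
go (0.486, -0.46, 0.265, 1.397) from [ 0.5585 -0.2883  0.265 ] yaw 1.397 | rz -0.000: 0 x -0.0000 | shift [-1.817 -0.417 -0.   ] : 5 x [-0.363 -0.083 -0.   ]
go (0.486, -0.46, 0.172, 1.397) from [ 0.486 -0.46   0.265] yaw 1.397 | rz -0.000: 0 x -0.0000 | shift [0.   0.   0.93] : 3 x [0.   0.   0.31]
go (0.5060632, -0.345055, 0.172, 1.397) from [ 0.486 -0.46   0.172] yaw 1.397 | rz -0.000: 0 x -0.0000 | shift [ 1.167e+00 -1.000e-03 -0.000e+00] : 6 x [ 0.194 -0.    -0.   ]
```

>>> step_arm --plan '[{"dx": 0, "dy": 0, "dz": -0.35, "rx": 0, "ry": 0, "rz": 0, "claw": 1}, {"dx": 0, "dy": 0, "dz": -0.35, "rx": 0, "ry": 0, "rz": 0, "claw": 1}, {"dx": 0, "dy": 0, "dz": -0.35, "rx": 0, "ry": 0, "rz": 0, "claw": 1}, {"dx": 0, "dy": 0, "dz": 0, "rx": 0, "ry": 0, "rz": 0, "claw": 1}]'

```text
time_s: 14.45
ee_pos: [0.5576, -0.2878, 0.2642]
eef_rot: [3.133, 0.003, 1.397]
force: [0.5, -0.3, 0.3]
grip_width: 0.0366
grip_force: 0.0
```

>>> step_arm --plan '[{"dx": -0.363, "dy": -0.083, "dz": 0, "rx": 0, "ry": 0, "rz": 0, "claw": 1}, {"dx": -0.363, "dy": -0.083, "dz": 0, "rx": 0, "ry": 0, "rz": 0, "claw": 1}, {"dx": -0.363, "dy": -0.083, "dz": 0, "rx": 0, "ry": 0, "rz": 0, "claw": 1}, {"dx": -0.363, "dy": -0.083, "dz": 0, "rx": 0, "ry": 0, "rz": 0, "claw": 1}, {"dx": -0.363, "dy": -0.083, "dz": 0, "rx": 0, "ry": 0, "rz": 0, "claw": 1}, {"dx": 0, "dy": 0, "dz": 0, "rx": 0, "ry": 0, "rz": 0, "claw": 1}, {"dx": 0, "dy": 0, "dz": 0.31, "rx": 0, "ry": 0, "rz": 0, "claw": 1}, {"dx": 0, "dy": 0, "dz": 0.31, "rx": 0, "ry": 0, "rz": 0, "claw": 1}, {"dx": 0, "dy": 0, "dz": 0.31, "rx": 0, "ry": 0, "rz": 0, "claw": 1}, {"dx": 0, "dy": 0, "dz": 0, "rx": 0, "ry": 0, "rz": 0, "claw": 1}]'

```text
time_s: 15.45
ee_pos: [0.4833, -0.4569, 0.1605]
eef_rot: [-3.136, -0.004, 1.397]
force: [0.8, -0.1, 0.0]
grip_width: 0.0003
grip_force: 0.0
```

>>> step_arm --plan '[{"dx": 0.2, "dy": 0, "dz": 0, "rx": 0, "ry": 0, "rz": 0, "claw": 1}, {"dx": 0.2, "dy": 0, "dz": 0, "rx": 0, "ry": 0, "rz": 0, "claw": 1}, {"dx": 0.15, "dy": 0, "dz": 0, "rx": 0, "ry": 0, "rz": 0, "claw": 1}, {"dx": 0.15, "dy": 0, "dz": 0, "rx": 0, "ry": 0, "rz": 0, "claw": 1}, {"dx": 0.15, "dy": 0, "dz": 0, "rx": 0, "ry": 0, "rz": 0, "claw": 1}, {"dx": 0.1, "dy": 0, "dz": 0, "rx": 0, "ry": 0, "rz": 0, "claw": 1}, {"dx": 0, "dy": 0, "dz": 0, "rx": 0, "ry": 0, "rz": 0, "claw": 1}]'

```text
time_s: 16.15
ee_pos: [0.501, -0.3639, 0.1649]
eef_rot: [-3.142, -0.0, 1.398]
force: [0.3, 0.2, 0.3]
grip_width: 0.0003
grip_force: 0.0
```

```bash
python3 - <<'E'
from h import *
cam('wrist','w3'); 
go(.506,-.345,.172,1.397)
E
```

```text
go (0.506, -0.345, 0.172, 1.397) from [ 0.5008 -0.3647  0.1648] yaw 1.398 | rz 0.000: 1 x 0.0005 | shift [ 0.203  0.017 -0.072] : 1 x [ 0.203  0.017 -0.072]
```

View pics/w3.png

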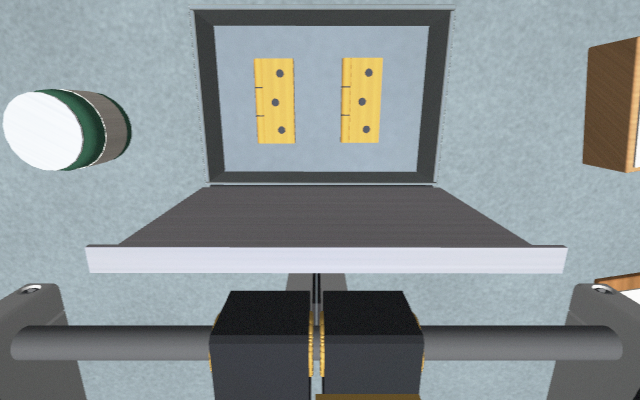

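Wrist view: both hinges flat in the bin, (275,100) and (362,100). The lid's edge at row 260 has the fingers behind it and isn't upright yet, so I'll push further and then back off.

>>> step_arm --plan '[{"dx": 0.12, "dy": 0, "dz": 0, "rx": 0, "ry": 0, "rz": 0, "claw": 1}, {"dx": 0.12, "dy": 0, "dz": 0, "rx": 0, "ry": 0, "rz": 0, "claw": 1}, {"dx": 0.06, "dy": 0, "dz": 0, "rx": 0, "ry": 0, "rz": 0, "claw": 1}, {"dx": -0.2, "dy": 0, "dz": -0.2, "rx": 0, "ry": 0, "rz": 0, "claw": 1}, {"dx": -0.2, "dy": 0, "dz": -0.3, "rx": 0, "ry": 0, "rz": 0, "claw": 1}, {"dx": 0, "dy": 0, "dz": -0.3, "rx": 0, "ry": 0, "rz": 0, "claw": 1}, {"dx": 0, "dy": 0, "dz": -0.3, "rx": 0, "ry": 0, "rz": 0, "claw": 1}, {"dx": 0, "dy": 0, "dz": 0, "rx": 0, "ry": 0, "rz": 0, "claw": 1}, {"dx": 0, "dy": 0, "dz": 0, "rx": 0, "ry": 0, "rz": 0, "claw": 1}, {"dx": 0, "dy": 0, "dz": 0, "rx": 0, "ry": 0, "rz": 0, "claw": 1}]'

```text
time_s: 17.2
ee_pos: [0.4987, -0.3746, 0.2733]
eef_rot: [-3.14, -0.001, 1.397]
force: [-0.5, -0.6, -1.1]
grip_width: 0.0004
grip_force: 0.0
```

```bash
python3 - <<'E'
from h import *
cam('wrist','w4'); items(cam('top'))
go(.453,.011,.2,0)
E
```

```text
hinge px [212 286   7  14] c [0.3393 0.1949] ang 0.388 dims [0.016 0.026] z 0.006 mean [0.3387 0.1935]
ubolt px [240 181  29  30] c [0.5153 0.0413] ang 1.130 dims [0.073 0.199] z 0.010 mean [0.5476 0.1059]
ubolt px [280 185  28  32] c [0.5434 0.0114] ang -0.318 dims [0.061 0.065] z 0.010 mean [0.5406 0.0127]
ubolt px [284 223  28  34] c [0.4531 0.0106] ang -0.014 dims [0.06  0.073] z 0.010 mean [0.4531 0.0114]
go (0.453, 0.011, 0.2, 0) from [ 0.4988 -0.3747  0.2735] yaw 1.397 | rz 0.889: 10 x 0.0889 | shift [-0.458 -3.857  0.735] : 10 x [-0.046 -0.386  0.073]
```

View pics/w4.png

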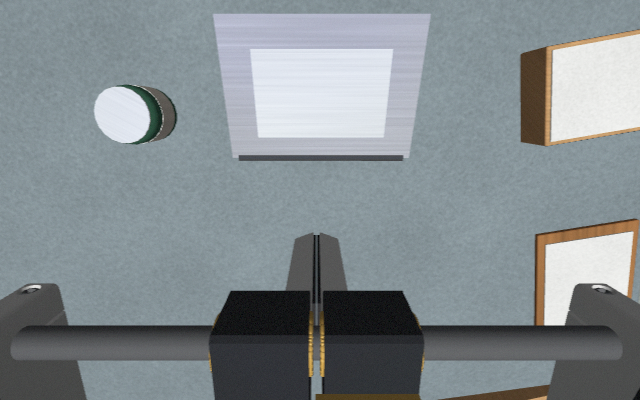

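Lid is shut flat: the plate covers the bin at (320,90). Now the U-bolts, nearest first.

>>> step_arm --plan '[{"dx": 0, "dy": 0, "dz": 0, "rx": 0, "ry": 0, "rz": 0.0889, "claw": 0}, {"dx": 0, "dy": 0, "dz": 0, "rx": 0, "ry": 0, "rz": 0.0889, "claw": 0}, {"dx": 0, "dy": 0, "dz": 0, "rx": 0, "ry": 0, "rz": 0.0889, "claw": 0}, {"dx": 0, "dy": 0, "dz": 0, "rx": 0, "ry": 0, "rz": 0.0889, "claw": 0}, {"dx": 0, "dy": 0, "dz": 0, "rx": 0, "ry": 0, "rz": 0.0889, "claw": 0}, {"dx": 0, "dy": 0, "dz": 0, "rx": 0, "ry": 0, "rz": 0.0889, "claw": 0}, {"dx": 0, "dy": 0, "dz": 0, "rx": 0, "ry": 0, "rz": 0.0889, "claw": 0}, {"dx": 0, "dy": 0, "dz": 0, "rx": 0, "ry": 0, "rz": 0.0889, "claw": 0}, {"dx": 0, "dy": 0, "dz": 0, "rx": 0, "ry": 0, "rz": 0.0889, "claw": 0}, {"dx": 0, "dy": 0, "dz": 0, "rx": 0, "ry": 0, "rz": 0.0889, "claw": 0}]'

```text
time_s: 18.3
ee_pos: [0.4988, -0.3748, 0.2739]
eef_rot: [-3.141, 0.001, -0.005]
force: [-0.9, 0.5, 0.5]
grip_width: 0.0769
grip_force: 0.0
```

>>> step_arm --plan '[{"dx": -0.046, "dy": -0.386, "dz": 0.12, "rx": 0, "ry": 0, "rz": 0, "claw": 0}, {"dx": -0.046, "dy": -0.386, "dz": 0.12, "rx": 0, "ry": 0, "rz": 0, "claw": 0}, {"dx": -0.046, "dy": -0.386, "dz": 0.12, "rx": 0, "ry": 0, "rz": 0, "claw": 0}, {"dx": -0.046, "dy": -0.386, "dz": 0.12, "rx": 0, "ry": 0, "rz": 0, "claw": 0.2}, {"dx": -0.046, "dy": -0.386, "dz": 0.12, "rx": 0, "ry": 0, "rz": 0, "claw": 0.2}, {"dx": -0.046, "dy": -0.386, "dz": 0.12, "rx": 0, "ry": 0, "rz": 0, "claw": 0.2}, {"dx": -0.046, "dy": -0.386, "dz": 0.12, "rx": 0, "ry": 0, "rz": 0, "claw": 0.2}, {"dx": -0.046, "dy": -0.386, "dz": 0.12, "rx": 0, "ry": 0, "rz": 0, "claw": 0.2}, {"dx": -0.046, "dy": -0.386, "dz": 0.12, "rx": 0, "ry": 0, "rz": 0, "claw": 0.2}, {"dx": -0.046, "dy": -0.386, "dz": 0.12, "rx": 0, "ry": 0, "rz": 0, "claw": 0.2}]'

```text
time_s: 19.3
ee_pos: [0.4519, 0.0125, 0.1539]
eef_rot: [-3.142, 0.001, 0.0]
force: [1.2, 0.2, 0.1]
grip_width: 0.0756
grip_force: 0.0
```

```bash
python3 - <<'E'
from h import *
o=telemetry.get_obs(); p=cam('wrist'); 
W=cloud(p,o)
for d in viewer.recognise('ubolt1_mid',p):
    l,t,r,b=[int(x) for x in d['rect']]; q=W[t:b,l:r].reshape(-1,3); q=q[(q[:,2]>.0065)&(q[:,2]<.02)]
    if d['score']<.4 or len(q)<50: continue
    c,dm,a=cv2.minAreaRect(q[:,:2].astype(np.float32)); print(d['score'],[l,t,r,b],np.round(c,4),np.round(dm,3),round(a,1))
go(.453,.011,.019,0)
E
```

```text
0.69 [285, 151, 352, 224] [0.4561 0.0102] [0.071 0.061] 2.0
go (0.453, 0.011, 0.019, 0) from [0.4511 0.0142 0.153 ] yaw 0.004 | rz 0.003: 1 x 0.0026 | shift [0.019 0.032 1.34 ] : 4 x [0.005 0.008 0.335]
```

>>> step_arm --plan '[{"dx": 0.035, "dy": 0.035, "dz": 0.335, "rx": 0, "ry": 0, "rz": 0, "claw": 0.2}, {"dx": 0, "dy": 0, "dz": 0.335, "rx": 0, "ry": 0, "rz": 0, "claw": 0.2}, {"dx": 0, "dy": 0, "dz": 0.335, "rx": 0, "ry": 0, "rz": 0, "claw": 0.2}, {"dx": 0, "dy": 0, "dz": 0.335, "rx": 0, "ry": 0, "rz": 0, "claw": 0.2}, {"dx": 0, "dy": 0, "dz": 0, "rx": 0, "ry": 0, "rz": 0, "claw": 0.2}, {"dx": 0, "dy": 0, "dz": 0, "rx": 0, "ry": 0, "rz": 0, "claw": 1}, {"dx": 0, "dy": 0, "dz": 0, "rx": 0, "ry": 0, "rz": 0, "claw": 1}, {"dx": 0, "dy": 0, "dz": 0, "rx": 0, "ry": 0, "rz": 0, "claw": 1}, {"dx": 0, "dy": 0, "dz": 0, "rx": 0, "ry": 0, "rz": 0, "claw": 1}, {"dx": 0, "dy": 0, "dz": 0, "rx": 0, "ry": 0, "rz": 0, "claw": 1}]'

```text
time_s: 20.4
ee_pos: [0.4563, 0.0074, 0.021]
eef_rot: [3.142, -0.0, 0.001]
force: [-0.3, -0.3, 1.6]
grip_width: 0.0452
grip_force: 30.0
```

>>> step_arm --plan '[{"dx": 0, "dy": 0, "dz": -0.3, "rx": 0, "ry": 0, "rz": 0, "claw": 1}, {"dx": 0, "dy": 0, "dz": -0.4, "rx": 0, "ry": 0, "rz": 0, "claw": 1}, {"dx": 0, "dy": 0, "dz": -0.4, "rx": 0, "ry": 0, "rz": 0, "claw": 1}, {"dx": 0, "dy": 0, "dz": 0, "rx": 0, "ry": 0, "rz": 0, "claw": 1}]'

```text
time_s: 20.8
ee_pos: [0.4583, 0.0074, 0.1353]
eef_rot: [3.141, -0.008, 0.001]
force: [0.4, -0.5, -1.2]
grip_width: 0.0453
grip_force: 30.0
```

```bash
python3 - <<'E'
from h import *
o=go(.53,.275,.14); go(.53,.275,.07,obs=o)
E
```

```text
go (0.53, 0.275, 0.14, np.float64(0.0006791461021762313)) from [0.4583 0.0074 0.1353] yaw 0.001 | rz -0.000: 0 x -0.0000 | shift [ 0.719 -2.676 -0.047] : 7 x [ 0.103 -0.382 -0.007]
go (0.53, 0.275, 0.07, np.float64(0.0006791461021762313)) from [0.53  0.275 0.14 ] yaw 0.001 | rz -0.000: 0 x -0.0000 | shift [0.  0.  0.7] : 2 x [0.   0.   0.35]
```

>>> step_arm --plan '[{"dx": 0.103, "dy": -0.382, "dz": 0, "rx": 0, "ry": 0, "rz": 0, "claw": 1}, {"dx": 0.103, "dy": -0.382, "dz": 0, "rx": 0, "ry": 0, "rz": 0, "claw": 1}, {"dx": 0.103, "dy": -0.382, "dz": 0, "rx": 0, "ry": 0, "rz": 0, "claw": 1}, {"dx": 0.103, "dy": -0.382, "dz": 0, "rx": 0, "ry": 0, "rz": 0, "claw": 1}, {"dx": 0.103, "dy": -0.382, "dz": 0, "rx": 0, "ry": 0, "rz": 0, "claw": 1}, {"dx": 0.103, "dy": -0.382, "dz": 0, "rx": 0, "ry": 0, "rz": 0, "claw": 1}, {"dx": 0.103, "dy": -0.382, "dz": 0, "rx": 0, "ry": 0, "rz": 0, "claw": 1}, {"dx": 0, "dy": 0, "dz": 0, "rx": 0, "ry": 0, "rz": 0, "claw": 1}]'

```text
time_s: 21.6
ee_pos: [0.528, 0.2784, 0.1292]
eef_rot: [-3.142, 0.001, 0.004]
force: [-0.7, -0.0, -1.4]
grip_width: 0.0449
grip_force: 30.0
```

>>> step_arm --plan '[{"dx": 0, "dy": 0, "dz": 0.35, "rx": 0, "ry": 0, "rz": 0, "claw": 1}, {"dx": 0, "dy": 0, "dz": 0.35, "rx": 0, "ry": 0, "rz": 0, "claw": 1}, {"dx": 0, "dy": 0, "dz": 0, "rx": 0, "ry": 0, "rz": 0, "claw": 1}, {"dx": 0, "dy": 0, "dz": 0, "rx": 0, "ry": 0, "rz": 0, "claw": 0.3}, {"dx": 0, "dy": 0, "dz": 0, "rx": 0, "ry": 0, "rz": 0, "claw": 0.3}, {"dx": 0, "dy": 0, "dz": 0, "rx": 0, "ry": 0, "rz": 0, "claw": 0.3}, {"dx": 0, "dy": 0, "dz": -0.35, "rx": 0, "ry": 0, "rz": 0, "claw": 0.3}, {"dx": 0, "dy": 0, "dz": -0.4, "rx": 0, "ry": 0, "rz": 0, "claw": 0.2}, {"dx": 0, "dy": 0, "dz": -0.1, "rx": 0, "ry": 0, "rz": 0, "claw": 0.2}]'

```text
time_s: 22.5
ee_pos: [0.5298, 0.2756, 0.1514]
eef_rot: [-3.138, -0.007, 0.0]
force: [0.6, -0.4, 0.5]
grip_width: 0.0747
grip_force: 0.0
```

```bash
python3 - <<'E'
from h import *
p=cam('top'); items(p); 
for d in viewer.recognise('ubolt1_mid',p): print(d['score'],np.round(d['rect']))
cam('wrist','w5')
go(.5405,.0125,.15,-.3)
E
```

```text
hinge px [212 281   6  19] c [0.3458 0.1959] ang 0.272 dims [0.016 0.038] z 0.006 mean [0.3429 0.1944]
ubolt px [262 124  42  26] c [0.6793 0.0395] ang 1.426 dims [0.048 0.093] z 0.030 mean [0.6681 0.0498]
ubolt px [337 125  14  31] c [ 0.6713 -0.0934] ang -0.134 dims [0.022 0.067] z 0.030 mean [ 0.6701 -0.0957]
ubolt px [240 182  29  33] c [0.5149 0.0416] ang 1.130 dims [0.072 0.199] z 0.010 mean [0.5456 0.1049]
ubolt px [280 185  29  35] c [0.5031 0.0119] ang 0.177 dims [0.066 0.14 ] z 0.010 mean [0.5374 0.0124]
0.66 [161. 216. 191. 226.]
go (0.5405, 0.0125, 0.15, -0.3) from [0.5283 0.2749 0.1463] yaw 0.000 | rz 0.191: 3 x 0.0638 | shift [ 0.892  2.471 -0.037] : 7 x [ 0.127  0.353 -0.005]
```

View pics/w5.png

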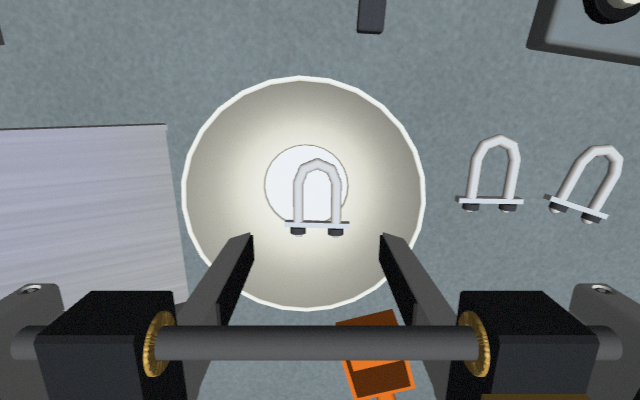

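U-bolt rests in the bowl at (318,195); the others are at (490,175) upright and (590,180) tilted. Taking the nearer one, which needs no rotation.

>>> step_arm --plan '[{"dx": 0.042, "dy": 0.339, "dz": 0, "rx": 0, "ry": 0, "rz": 0, "claw": 0.25}, {"dx": 0.042, "dy": 0.339, "dz": 0, "rx": 0, "ry": 0, "rz": 0, "claw": 0.25}, {"dx": 0.042, "dy": 0.339, "dz": 0, "rx": 0, "ry": 0, "rz": 0, "claw": 0.25}, {"dx": 0.042, "dy": 0.339, "dz": 0, "rx": 0, "ry": 0, "rz": 0, "claw": 0.25}, {"dx": 0.042, "dy": 0.339, "dz": 0, "rx": 0, "ry": 0, "rz": 0, "claw": 0.25}, {"dx": 0, "dy": 0, "dz": 0, "rx": 0, "ry": 0, "rz": 0, "claw": 0.25}]'

```text
time_s: 23.25
ee_pos: [0.549, 0.1022, 0.1442]
eef_rot: [3.141, 0.002, -0.003]
force: [-0.1, 0.1, -0.2]
grip_width: 0.0705
grip_force: 0.0
```

```bash
cat >> h.py <<'E'
def ub():
    o=telemetry.get_obs(); p=cam('wrist'); W=cloud(p,o)
    for d in viewer.recognise('ubolt1_mid',p):
        l,t,r,b=[int(x) for x in d['rect']]; q=W[t:b,l:r].reshape(-1,3); q=q[(q[:,2]>.0065)&(q[:,2]<.02)]
        if d['score']<.3 or len(q)<50: continue
        c,dm,a=cv2.minAreaRect(q[:,:2].astype(np.float32)); print(d['score'],[l,t,r,b],np.round(c,4),np.round(dm,3),round(a,1))
    items(p,o)
E
python3 - <<'E'
from h import *
ub(); go(.5495,.1055,.019,0)
E
```

```text
0.56 [102, 179, 172, 258] [0.5268 0.2736] [0.073 0.089] 83.0
hinge px [226 389  12  11] c [0.3279 0.1935] ang -1.314 dims [0.002 0.013] z 0.025 mean [0.3277 0.1936]
ubolt px [328   0 272 101] c [ 0.6674 -0.0066] ang 1.570 dims [0.077 0.215] z 0.029 mean [ 0.6709 -0.0203]
ubolt px [280 156  64  68] c [0.5745 0.1055] ang -0.003 dims [0.061 0.109] z 0.009 mean [0.5509 0.1056]
ubolt px [369 166  69  73] c [0.5619 0.0487] ang 1.086 dims [0.07  0.155] z 0.009 mean [0.5437 0.0128]
go (0.5495, 0.1055, 0.019, 0) from [0.5489 0.1051 0.1445] yaw -0.001 | rz -0.001: 1 x -0.0005 | shift [ 0.006 -0.004  1.255] : 4 x [ 0.002 -0.001  0.314]
```

>>> step_arm --plan '[{"dx": 0, "dy": 0, "dz": 0.315, "rx": 0, "ry": 0, "rz": 0, "claw": 0.25}, {"dx": 0, "dy": 0, "dz": 0.315, "rx": 0, "ry": 0, "rz": 0, "claw": 0.25}, {"dx": 0, "dy": 0, "dz": 0.315, "rx": 0, "ry": 0, "rz": 0, "claw": 0.25}, {"dx": 0, "dy": 0, "dz": 0.315, "rx": 0, "ry": 0, "rz": 0, "claw": 0.25}, {"dx": 0, "dy": 0, "dz": 0, "rx": 0, "ry": 0, "rz": 0, "claw": 0.25}, {"dx": 0, "dy": 0, "dz": 0, "rx": 0, "ry": 0, "rz": 0, "claw": 1}, {"dx": 0, "dy": 0, "dz": 0, "rx": 0, "ry": 0, "rz": 0, "claw": 1}, {"dx": 0, "dy": 0, "dz": 0, "rx": 0, "ry": 0, "rz": 0, "claw": 1}, {"dx": 0, "dy": 0, "dz": 0, "rx": 0, "ry": 0, "rz": 0, "claw": 1}, {"dx": 0, "dy": 0, "dz": 0, "rx": 0, "ry": 0, "rz": 0, "claw": 1}]'

```text
time_s: 24.35
ee_pos: [0.5491, 0.1055, 0.0196]
eef_rot: [3.142, 0.0, 0.001]
force: [-0.5, 1.2, -2.2]
grip_width: 0.0452
grip_force: 30.0
```

>>> step_arm --plan '[{"dx": 0, "dy": 0, "dz": -0.3, "rx": 0, "ry": 0, "rz": 0, "claw": 1}, {"dx": 0, "dy": 0, "dz": -0.4, "rx": 0, "ry": 0, "rz": 0, "claw": 1}, {"dx": 0, "dy": 0, "dz": -0.4, "rx": 0, "ry": 0, "rz": 0, "claw": 1}, {"dx": 0, "dy": 0, "dz": 0, "rx": 0, "ry": 0, "rz": 0, "claw": 1}]'

```text
time_s: 24.75
ee_pos: [0.5514, 0.1057, 0.1351]
eef_rot: [-3.141, -0.008, 0.0]
force: [0.2, -0.3, -0.7]
grip_width: 0.0448
grip_force: 30.0
```

```bash
python3 - <<'E'
from h import *
go(.545,.275,.14)
E
```

```text
go (0.545, 0.275, 0.14, np.float64(0.0004596672036374372)) from [0.5514 0.1057 0.1351] yaw 0.000 | rz -0.000: 0 x -0.0000 | shift [-0.063 -1.693 -0.049] : 5 x [-0.013 -0.339 -0.01 ]
```

>>> step_arm --plan '[{"dx": -0.013, "dy": -0.339, "dz": 0, "rx": 0, "ry": 0, "rz": 0, "claw": 1}, {"dx": -0.013, "dy": -0.339, "dz": 0, "rx": 0, "ry": 0, "rz": 0, "claw": 1}, {"dx": -0.013, "dy": -0.339, "dz": 0, "rx": 0, "ry": 0, "rz": 0, "claw": 1}, {"dx": -0.013, "dy": -0.339, "dz": 0, "rx": 0, "ry": 0, "rz": 0, "claw": 1}, {"dx": -0.013, "dy": -0.339, "dz": 0, "rx": 0, "ry": 0, "rz": 0, "claw": 1}, {"dx": 0, "dy": 0, "dz": 0, "rx": 0, "ry": 0, "rz": 0, "claw": 1}]'

```text
time_s: 25.35
ee_pos: [0.5417, 0.2781, 0.1286]
eef_rot: [-3.141, 0.001, 0.004]
force: [0.5, -0.9, -1.6]
grip_width: 0.0452
grip_force: 30.0
```

>>> step_arm --plan '[{"dx": 0, "dy": 0, "dz": 0.3, "rx": 0, "ry": 0, "rz": 0, "claw": 1}, {"dx": 0, "dy": 0, "dz": 0.3, "rx": 0, "ry": 0, "rz": 0, "claw": 1}, {"dx": 0, "dy": 0, "dz": 0, "rx": 0, "ry": 0, "rz": 0, "claw": 1}, {"dx": 0, "dy": 0, "dz": 0, "rx": 0, "ry": 0, "rz": 0, "claw": 0.3}, {"dx": 0, "dy": 0, "dz": 0, "rx": 0, "ry": 0, "rz": 0, "claw": 0.3}, {"dx": 0, "dy": 0, "dz": 0, "rx": 0, "ry": 0, "rz": 0, "claw": 0.3}, {"dx": 0, "dy": 0, "dz": -0.35, "rx": 0, "ry": 0, "rz": 0, "claw": 0.3}, {"dx": 0, "dy": 0, "dz": -0.4, "rx": 0, "ry": 0, "rz": 0, "claw": 0.2}, {"dx": 0, "dy": 0, "dz": 0, "rx": 0, "ry": 0, "rz": 0, "claw": 0.2}]'

```text
time_s: 26.25
ee_pos: [0.5449, 0.2758, 0.1515]
eef_rot: [-3.138, -0.009, 0.001]
force: [0.2, -0.4, -0.4]
grip_width: 0.0745
grip_force: 0.0
```

```bash
python3 - <<'E'
from h import *
items(cam('top')); p=cam('wrist','w6')
for d in viewer.recognise('ubolt1_mid',p): print(d['score'],np.round(d['rect']))
go(.542,.0125,.15,-.31)
E
```

```text
hinge px [212 276   6  24] c [0.3512 0.1936] ang 0.024 dims [0.012 0.048] z 0.006 mean [0.3453 0.1948]
ubolt px [262 120  41  31] c [0.5885 0.0043] ang 0.481 dims [0.071 0.298] z 0.030 mean [0.6717 0.0498]
ubolt px [331 124  20  32] c [ 0.6738 -0.0871] ang -0.148 dims [0.036 0.069] z 0.030 mean [ 0.6714 -0.0909]
ubolt px [279 185  30  35] c [0.5371 0.0074] ang -0.557 dims [0.061 0.071] z 0.010 mean [0.5391 0.0125]
0.74 [285. 172. 351. 255.]
go (0.542, 0.0125, 0.15, -0.31) from [0.5426 0.2748 0.1449] yaw 0.000 | rz 0.198: 3 x 0.0659 | shift [ 0.794  2.5   -0.051] : 7 x [ 0.113  0.357 -0.007]
```

View pics/w6.png

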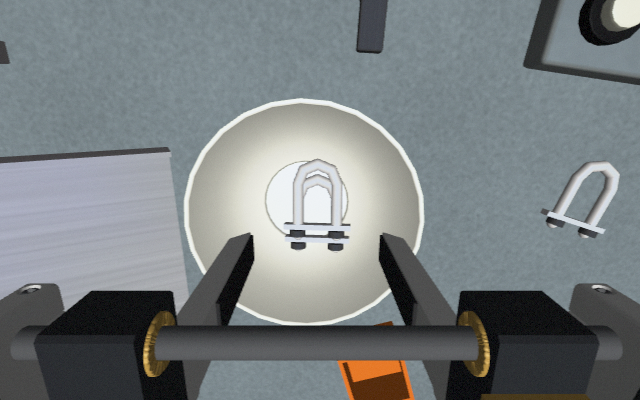

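Two U-bolts are stacked in the bowl (318,205). The last one is at (582,198).

>>> step_arm --plan '[{"dx": 0, "dy": 0, "dz": 0, "rx": 0, "ry": 0, "rz": 0.066, "claw": 0.2}, {"dx": 0, "dy": 0, "dz": 0, "rx": 0, "ry": 0, "rz": 0.066, "claw": 0.2}, {"dx": 0, "dy": 0, "dz": 0, "rx": 0, "ry": 0, "rz": 0.066, "claw": 0.2}, {"dx": 0.113, "dy": 0.357, "dz": 0, "rx": 0, "ry": 0, "rz": 0, "claw": 0.2}, {"dx": 0.113, "dy": 0.357, "dz": 0, "rx": 0, "ry": 0, "rz": 0, "claw": 0.2}, {"dx": 0.113, "dy": 0.357, "dz": 0, "rx": 0, "ry": 0, "rz": 0, "claw": 0.2}, {"dx": 0.113, "dy": 0.357, "dz": 0, "rx": 0, "ry": 0, "rz": 0, "claw": 0.2}, {"dx": 0.113, "dy": 0.357, "dz": 0, "rx": 0, "ry": 0, "rz": 0, "claw": 0.2}, {"dx": 0.113, "dy": 0.357, "dz": 0, "rx": 0, "ry": 0, "rz": 0, "claw": 0.2}, {"dx": 0.113, "dy": 0.357, "dz": 0, "rx": 0, "ry": 0, "rz": 0, "claw": 0.2}]'

```text
time_s: 27.4
ee_pos: [0.5409, 0.0113, 0.1437]
eef_rot: [3.141, 0.002, -0.31]
force: [0.2, 0.2, 0.3]
grip_width: 0.0748
grip_force: 0.0
```

```bash
python3 - <<'E'
from h import *
ub(); go(.542,.0125,.019,-.31)
E
```

```text
0.71 [44, 252, 99, 312] [0.537  0.2702] [0.064 0.041] 1.3
hinge px [201 367  38  33] c [0.3595 0.1799] ang 0.285 dims [0.003 0.055] z 0.016 mean [0.366  0.1817]
ubolt px [148   0 271  97] c [ 0.6611 -0.0035] ang 1.261 dims [0.078 0.209] z 0.029 mean [ 0.6675 -0.0043]
ubolt px [283 156  64  69] c [0.5652 0.0032] ang -0.321 dims [0.061 0.109] z 0.009 mean [0.5435 0.0108]
go (0.542, 0.0125, 0.019, -0.31) from [0.5411 0.0093 0.1437] yaw -0.314 | rz -0.003: 1 x -0.0027 | shift [-1.000e-03 -3.300e-02  1.247e+00] : 4 x [-0.    -0.008  0.312]
```

>>> step_arm --plan '[{"dx": 0, "dy": -0.02, "dz": 0.312, "rx": 0, "ry": 0, "rz": 0, "claw": 0.2}, {"dx": 0, "dy": 0, "dz": 0.312, "rx": 0, "ry": 0, "rz": 0, "claw": 0.2}, {"dx": 0, "dy": 0, "dz": 0.312, "rx": 0, "ry": 0, "rz": 0, "claw": 0.2}, {"dx": 0, "dy": 0, "dz": 0.312, "rx": 0, "ry": 0, "rz": 0, "claw": 0.2}, {"dx": 0, "dy": 0, "dz": 0, "rx": 0, "ry": 0, "rz": 0, "claw": 0.2}, {"dx": 0, "dy": 0, "dz": 0, "rx": 0, "ry": 0, "rz": 0, "claw": 1}, {"dx": 0, "dy": 0, "dz": 0, "rx": 0, "ry": 0, "rz": 0, "claw": 1}, {"dx": 0, "dy": 0, "dz": 0, "rx": 0, "ry": 0, "rz": 0, "claw": 1}, {"dx": 0, "dy": 0, "dz": 0, "rx": 0, "ry": 0, "rz": 0, "claw": 1}, {"dx": 0, "dy": 0, "dz": 0, "rx": 0, "ry": 0, "rz": 0, "claw": 1}]'

```text
time_s: 28.5
ee_pos: [0.5422, 0.0147, 0.0199]
eef_rot: [3.142, 0.0, -0.311]
force: [-0.0, 0.5, -0.4]
grip_width: 0.0449
grip_force: 30.0
```

>>> step_arm --plan '[{"dx": 0, "dy": 0, "dz": -0.3, "rx": 0, "ry": 0, "rz": 0, "claw": 1}, {"dx": 0, "dy": 0, "dz": -0.4, "rx": 0, "ry": 0, "rz": 0, "claw": 1}, {"dx": 0, "dy": 0, "dz": -0.4, "rx": 0, "ry": 0, "rz": 0, "claw": 1}, {"dx": 0, "dy": 0, "dz": 0, "rx": 0, "ry": 0, "rz": 0, "claw": 1}]'

```text
time_s: 28.9
ee_pos: [0.5444, 0.0146, 0.1351]
eef_rot: [-3.139, -0.008, -0.311]
force: [0.6, -0.1, -1.1]
grip_width: 0.0446
grip_force: 30.0
```

```bash
python3 - <<'E'
from h import *
go(.545,.275,.14,0); go(.542,.28,.14)
E
```

```text
go (0.545, 0.275, 0.14, 0) from [0.5444 0.0146 0.1351] yaw -0.311 | rz -0.198: 3 x -0.0659 | shift [ 0.006 -2.604 -0.049] : 7 x [ 0.001 -0.372 -0.007]
go (0.542, 0.28, 0.14, np.float64(-0.31050355922088735)) from [0.5444 0.0146 0.1351] yaw -0.311 | rz -0.000: 0 x -0.0000 | shift [-0.834 -2.519 -0.049] : 7 x [-0.119 -0.36  -0.007]
```

>>> step_arm --plan '[{"dx": 0, "dy": 0, "dz": 0, "rx": 0, "ry": 0, "rz": -0.066, "claw": 1}, {"dx": 0, "dy": 0, "dz": 0, "rx": 0, "ry": 0, "rz": -0.066, "claw": 1}, {"dx": 0, "dy": 0, "dz": 0, "rx": 0, "ry": 0, "rz": -0.066, "claw": 1}, {"dx": 0, "dy": -0.372, "dz": 0, "rx": 0, "ry": 0, "rz": 0, "claw": 1}, {"dx": 0, "dy": -0.372, "dz": 0, "rx": 0, "ry": 0, "rz": 0, "claw": 1}, {"dx": 0, "dy": -0.372, "dz": 0, "rx": 0, "ry": 0, "rz": 0, "claw": 1}, {"dx": 0, "dy": -0.372, "dz": 0, "rx": 0, "ry": 0, "rz": 0, "claw": 1}, {"dx": 0, "dy": -0.372, "dz": 0, "rx": 0, "ry": 0, "rz": 0, "claw": 1}, {"dx": 0, "dy": -0.372, "dz": 0, "rx": 0, "ry": 0, "rz": 0, "claw": 1}, {"dx": 0, "dy": -0.372, "dz": 0, "rx": 0, "ry": 0, "rz": 0, "claw": 1}]'

```text
time_s: 29.9
ee_pos: [0.5416, 0.2765, 0.129]
eef_rot: [3.141, 0.001, 0.0]
force: [1.1, -0.6, -1.7]
grip_width: 0.0447
grip_force: 30.0
```

>>> step_arm --plan '[{"dx": 0, "dy": 0, "dz": 0, "rx": 0, "ry": 0, "rz": 0, "claw": 1}, {"dx": 0, "dy": 0, "dz": 0.27, "rx": 0, "ry": 0, "rz": 0, "claw": 1}, {"dx": 0, "dy": 0, "dz": 0.27, "rx": 0, "ry": 0, "rz": 0, "claw": 1}, {"dx": 0, "dy": 0, "dz": 0, "rx": 0, "ry": 0, "rz": 0, "claw": 1}, {"dx": 0, "dy": 0, "dz": 0, "rx": 0, "ry": 0, "rz": 0, "claw": 0.3}, {"dx": 0, "dy": 0, "dz": 0, "rx": 0, "ry": 0, "rz": 0, "claw": 0.3}, {"dx": 0, "dy": 0, "dz": 0, "rx": 0, "ry": 0, "rz": 0, "claw": 0.3}, {"dx": 0, "dy": 0, "dz": -0.35, "rx": 0, "ry": 0, "rz": 0, "claw": 0.3}, {"dx": 0, "dy": 0, "dz": -0.4, "rx": 0, "ry": 0, "rz": 0, "claw": 0.3}, {"dx": 0, "dy": 0, "dz": 0, "rx": 0, "ry": 0, "rz": 0, "claw": 0.3}]'

```text
time_s: 30.9
ee_pos: [0.5443, 0.276, 0.1575]
eef_rot: [-3.138, -0.009, 0.0]
force: [1.1, 0.0, -0.6]
grip_width: 0.0659
grip_force: 0.0
```

```bash
python3 - <<'E'
from h import *
p=cam('wrist','w7'); t=cam('top','t3')
W=cloud(t); m=(abs(W[...,2]-.058)<.012)&(W[...,1]<-.15)&(W[...,1]>-.42)&(W[...,0]>.36)&(W[...,0]<.66)
print('lid',cv2.minAreaRect(W[m][:,:2].astype(np.float32)),W[m][:,2].min(),W[m][:,2].max(),m.sum())
Z=W[...,2]; hsv=cv2.cvtColor(t['img'],cv2.COLOR_RGB2HSV)
m=((hsv[...,1]<70)&(hsv[...,2]>190)&(abs(W[...,1])<.11)&(W[...,0]>.62)&(W[...,0]<.76)&(Z>.04)).astype(np.uint8)
n,L,s,c=cv2.connectedComponentsWithStats(m)
for i in range(1,n):
    if s[i,4]>15: print('key',s[i],c[i].round(1),np.median(W[L==i],0).round(4))
go(.682,-.0105,.12)
cv2.imwrite('pics/both.png',np.vstack([cv2.imread('pics/w7.png')[50:350],cv2.imread('pics/t3.png')[60:340]]))
E
```

```text
lid ((0.5181792974472046, -0.28071025013923645), (0.14971600472927094, 0.2043549120426178), 80.06266021728516) 0.04770890704038036 0.068355559384392 6749
key [272 124  11  11  99] [277.  128.7] [0.6913 0.0515 0.0529]
key [297 124  18  18 246] [305.4 132.2] [ 0.6837 -0.009   0.0529]
key [331 133   7   7  36] [333.8 135.7] [ 0.6749 -0.0715  0.053 ]
go (0.682, -0.0105, 0.12, np.float64(0.00044140107895307423)) from [0.5425 0.2752 0.1523] yaw 0.000 | rz -0.000: 0 x -0.0000 | shift [1.393 2.858 0.323] : 8 x [0.174 0.357 0.04 ]
```

View pics/both.png

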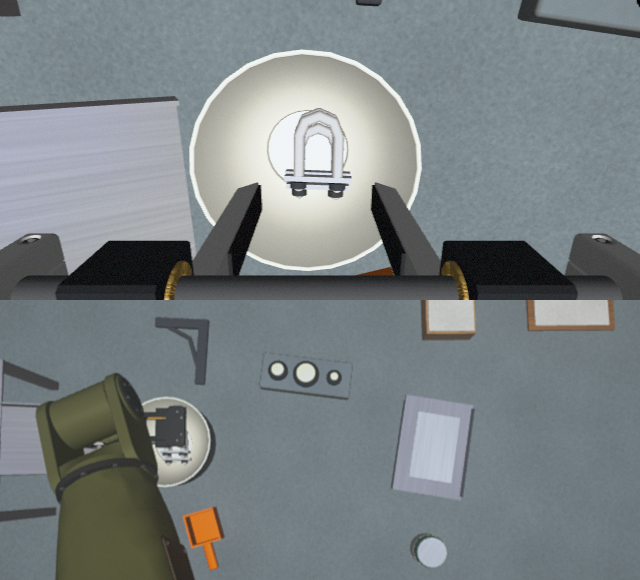

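Three U-bolts are in the bowl, the lid is flat over the bin, and the bystanders haven't moved. The keys, from +y to −y, are medium, large, small. Going to the large key with closed fingers.

>>> step_arm --plan '[{"dx": 0.175, "dy": 0.356, "dz": 0.02, "rx": 0, "ry": 0, "rz": 0, "claw": 1}, {"dx": 0.175, "dy": 0.356, "dz": 0.02, "rx": 0, "ry": 0, "rz": 0, "claw": 1}, {"dx": 0.175, "dy": 0.356, "dz": 0.02, "rx": 0, "ry": 0, "rz": 0, "claw": 1}, {"dx": 0.175, "dy": 0.356, "dz": 0.02, "rx": 0, "ry": 0, "rz": 0, "claw": 1}, {"dx": 0.175, "dy": 0.356, "dz": 0.02, "rx": 0, "ry": 0, "rz": 0, "claw": 1}, {"dx": 0.175, "dy": 0.356, "dz": 0.02, "rx": 0, "ry": 0, "rz": 0, "claw": 1}, {"dx": 0.175, "dy": 0.356, "dz": 0.02, "rx": 0, "ry": 0, "rz": 0, "claw": 1}, {"dx": 0.175, "dy": 0.356, "dz": 0.02, "rx": 0, "ry": 0, "rz": 0, "claw": 1}, {"dx": 0, "dy": 0, "dz": 0, "rx": 0, "ry": 0, "rz": 0, "claw": 1}, {"dx": 0, "dy": 0, "dz": 0, "rx": 0, "ry": 0, "rz": 0, "claw": 1}]'

```text
time_s: 32.0
ee_pos: [0.6819, -0.0102, 0.1335]
eef_rot: [-3.141, 0.002, -0.001]
force: [-0.2, 0.2, -0.7]
grip_width: 0.0006
grip_force: 0.0
```

```bash
python3 - <<'E'
from h import *
o=telemetry.get_obs(); p=cam('wrist','w8'); W=cloud(p,o); print(o['ee_pos'])
hsv=cv2.cvtColor(p['img'],cv2.COLOR_RGB2HSV)
m=((hsv[...,1]<70)&(hsv[...,2]>180)&(abs(W[...,1])<.11)&(W[...,0]>.62)&(W[...,0]<.76)&(W[...,2]>.04)&(W[...,2]<.07)).astype(np.uint8)
n,L,s,c=cv2.connectedComponentsWithStats(m)
for i in range(1,n):
    if s[i,4]>40:
        print('key',s[i],W[L==i].mean(0).round(4))
        r=int(c[i][1]); x0=s[i,0]; print('profile z',W[r,x0-30:x0+12:3,2].round(3))
go(.683,-.0095,.075)
E
```

```text
[ 0.68185578 -0.01023293  0.13348356]
key [220 182  35  33 861] [0.6933 0.0507 0.0512]
profile z [-0.    -0.001 -0.001 -0.001  0.029  0.03   0.029  0.029  0.03   0.041
  0.041  0.05   0.053  0.051]
key [ 290  184   52   49 1959] [ 0.6853 -0.0105  0.0512]
profile z [0.041 0.04  0.028 0.029 0.03  0.029 0.029 0.029 0.042 0.042 0.05  0.052
 0.05  0.05 ]
key [382 209  21  19 314] [ 0.6767 -0.0716  0.0511]
profile z [0.028 0.029 0.028 0.03  0.03  0.03  0.04  0.041 0.041 0.042 0.049 0.052
 0.05  0.051]
go (0.683, -0.0095, 0.075, np.float64(0.0004335543854832036)) from [ 0.6818 -0.0093  0.1339] yaw 0.000 | rz -0.000: 0 x -0.0000 | shift [0.012 0.002 0.589] : 2 x [0.006 0.001 0.295]
```

View pics/w8.png

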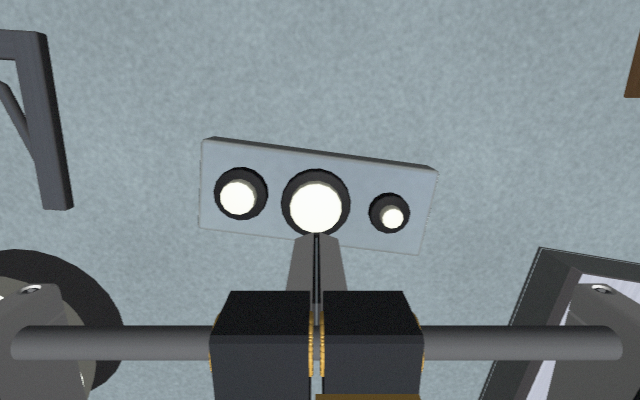

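Keys are at (238,195) medium, (315,207) large and (392,215) small, 10 mm proud of their collars. Pressing the large one.

>>> step_arm --plan '[{"dx": 0.02, "dy": 0, "dz": 0.31, "rx": 0, "ry": 0, "rz": 0, "claw": 1}, {"dx": 0, "dy": 0, "dz": 0.3, "rx": 0, "ry": 0, "rz": 0, "claw": 1}, {"dx": 0, "dy": 0, "dz": 0, "rx": 0, "ry": 0, "rz": 0, "claw": 1}, {"dx": 0, "dy": 0, "dz": 0.04, "rx": 0, "ry": 0, "rz": 0, "claw": 1}, {"dx": 0, "dy": 0, "dz": 0.04, "rx": 0, "ry": 0, "rz": 0, "claw": 1}, {"dx": 0, "dy": 0, "dz": 0.03, "rx": 0, "ry": 0, "rz": 0, "claw": 1}, {"dx": 0, "dy": 0, "dz": 0, "rx": 0, "ry": 0, "rz": 0, "claw": 1}]'

```text
time_s: 32.75
ee_pos: [0.6849, -0.0092, 0.064]
eef_rot: [-3.141, -0.002, 0.001]
force: [0.6, 4.2, 4.3]
grip_width: 0.0004
grip_force: 2.2
```

>>> step_arm --plan '[{"dx": 0, "dy": 0, "dz": 0.02, "rx": 0, "ry": 0, "rz": 0, "claw": 1}, {"dx": 0, "dy": 0, "dz": 0.02, "rx": 0, "ry": 0, "rz": 0, "claw": 1}, {"dx": 0, "dy": 0, "dz": 0, "rx": 0, "ry": 0, "rz": 0, "claw": 1}]'

```text
time_s: 33.05
ee_pos: [0.6851, -0.0092, 0.0629]
eef_rot: [-3.141, -0.003, 0.001]
force: [-11.1, 5.7, 28.9]
grip_width: 0.0006
grip_force: 13.9
```

Bottomed out at 29 N. Lift and go to the medium key.

>>> step_arm --plan '[{"dx": 0, "dy": 0, "dz": -0.15, "rx": 0, "ry": 0, "rz": 0, "claw": 1}, {"dx": 0, "dy": 0, "dz": -0.35, "rx": 0, "ry": 0, "rz": 0, "claw": 1}, {"dx": 0, "dy": 0, "dz": 0, "rx": 0, "ry": 0, "rz": 0, "claw": 1}, {"dx": 0.035, "dy": -0.305, "dz": 0, "rx": 0, "ry": 0, "rz": 0, "claw": 1}, {"dx": 0.035, "dy": -0.305, "dz": 0, "rx": 0, "ry": 0, "rz": 0, "claw": 1}, {"dx": 0, "dy": 0, "dz": 0, "rx": 0, "ry": 0, "rz": 0, "claw": 1}]'

```text
time_s: 33.65
ee_pos: [0.6911, 0.0544, 0.1085]
eef_rot: [-3.141, 0.001, 0.003]
force: [-0.1, -0.1, -0.9]
grip_width: 0.0004
grip_force: 0.0
```

```bash
python3 - <<'E'
from h import *
print(telemetry.get_obs()['force'])
go(.692,.051,.062)
E
```

```text
[-0.10150246 -0.11757109 -0.85725186]
go (0.692, 0.051, 0.062, np.float64(0.0034824257217829224)) from [0.6911 0.0544 0.1085] yaw 0.003 | rz -0.000: 0 x -0.0000 | shift [0.009 0.034 0.465] : 2 x [0.005 0.017 0.232]
```

>>> step_arm --plan '[{"dx": 0, "dy": 0.01, "dz": 0.35, "rx": 0, "ry": 0, "rz": 0, "claw": 1}, {"dx": 0, "dy": 0, "dz": 0.02, "rx": 0, "ry": 0, "rz": 0, "claw": 1}, {"dx": 0, "dy": 0, "dz": 0.04, "rx": 0, "ry": 0, "rz": 0, "claw": 1}, {"dx": 0, "dy": 0, "dz": 0.04, "rx": 0, "ry": 0, "rz": 0, "claw": 1}, {"dx": 0, "dy": 0, "dz": 0.04, "rx": 0, "ry": 0, "rz": 0, "claw": 1}, {"dx": 0, "dy": 0, "dz": 0, "rx": 0, "ry": 0, "rz": 0, "claw": 1}, {"dx": 0, "dy": 0, "dz": 0, "rx": 0, "ry": 0, "rz": 0, "claw": 1}]'

```text
time_s: 34.35
ee_pos: [0.6918, 0.0498, 0.063]
eef_rot: [3.141, -0.002, 0.0]
force: [-10.9, -2.7, 19.2]
grip_width: 0.0003
grip_force: 9.5
```

Fully down (19 N). Lift and go to the small key.

>>> step_arm --plan '[{"dx": 0, "dy": 0, "dz": -0.15, "rx": 0, "ry": 0, "rz": 0, "claw": 1}, {"dx": 0, "dy": 0, "dz": -0.35, "rx": 0, "ry": 0, "rz": 0, "claw": 1}, {"dx": 0, "dy": 0, "dz": 0, "rx": 0, "ry": 0, "rz": 0, "claw": 1}, {"dx": -0.041, "dy": 0.304, "dz": 0, "rx": 0, "ry": 0, "rz": 0, "claw": 1}, {"dx": -0.041, "dy": 0.304, "dz": 0, "rx": 0, "ry": 0, "rz": 0, "claw": 1}, {"dx": -0.041, "dy": 0.304, "dz": 0, "rx": 0, "ry": 0, "rz": 0, "claw": 1}, {"dx": -0.041, "dy": 0.304, "dz": 0, "rx": 0, "ry": 0, "rz": 0, "claw": 1}, {"dx": 0, "dy": 0, "dz": 0, "rx": 0, "ry": 0, "rz": 0, "claw": 1}, {"dx": 0, "dy": 0, "dz": 0, "rx": 0, "ry": 0, "rz": 0, "claw": 1}]'

```text
time_s: 35.25
ee_pos: [0.675, -0.0716, 0.1101]
eef_rot: [-3.142, -0.0, -0.001]
force: [0.7, 0.3, -0.6]
grip_width: 0.0006
grip_force: 0.0
```

```bash
python3 - <<'E'
from h import *
go(.6755,-.0714,.0585)
E
```

```text
go (0.6755, -0.0714, 0.0585, np.float64(-0.0006712803499400177)) from [ 0.675  -0.0716  0.1101] yaw -0.001 | rz -0.000: 0 x -0.0000 | shift [ 0.005 -0.002  0.516] : 2 x [ 0.003 -0.001  0.258]
```

>>> step_arm --plan '[{"dx": 0, "dy": 0, "dz": 0.35, "rx": 0, "ry": 0, "rz": 0, "claw": 1}, {"dx": 0, "dy": 0, "dz": 0.03, "rx": 0, "ry": 0, "rz": 0, "claw": 1}, {"dx": 0, "dy": 0, "dz": 0.04, "rx": 0, "ry": 0, "rz": 0, "claw": 1}, {"dx": 0, "dy": 0, "dz": 0.05, "rx": 0, "ry": 0, "rz": 0, "claw": 1}, {"dx": 0, "dy": 0, "dz": 0.04, "rx": 0, "ry": 0, "rz": 0, "claw": 1}, {"dx": 0, "dy": 0, "dz": 0, "rx": 0, "ry": 0, "rz": 0, "claw": 1}, {"dx": 0, "dy": 0, "dz": 0, "rx": 0, "ry": 0, "rz": 0, "claw": 1}]'

```text
time_s: 35.95
ee_pos: [0.6757, -0.0706, 0.0629]
eef_rot: [-3.142, -0.003, 0.001]
force: [-12.4, 5.1, 25.8]
grip_width: 0.0006
grip_force: 12.6
```

>>> step_arm --plan '[{"dx": 0, "dy": 0, "dz": -0.15, "rx": 0, "ry": 0, "rz": 0, "claw": 1}, {"dx": 0, "dy": 0, "dz": -0.4, "rx": 0, "ry": 0, "rz": 0, "claw": 1}, {"dx": 0, "dy": 0, "dz": -0.4, "rx": 0, "ry": 0, "rz": 0, "claw": 1}, {"dx": 0, "dy": 0, "dz": -0.4, "rx": 0, "ry": 0, "rz": 0, "claw": 1}, {"dx": 0, "dy": 0, "dz": 0, "rx": 0, "ry": 0, "rz": 0, "claw": 1}, {"dx": 0, "dy": 0, "dz": 0, "rx": 0, "ry": 0, "rz": 0, "claw": 1}]'

```text
time_s: 36.55
ee_pos: [0.6752, -0.0711, 0.1952]
eef_rot: [3.141, -0.002, 0.001]
force: [-0.4, -0.1, -1.1]
grip_width: 0.0004
grip_force: 0.0
```

```bash
python3 - <<'E'
from h import *
cam('scene','s9')
E
```

```text
(no output)
```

View pics/s9.png

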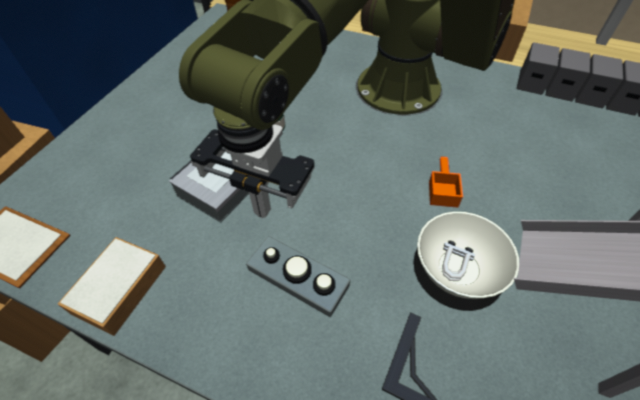

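The bench is clear, the U-bolts are in the bowl (458,260), the bin is shut (210,190) and the keys are back up; nothing is touching the robot. Handing in.

```bash
python3 -c "
from station import hand_in
print(hand_in())"
```

```text
the job is handed in; nothing more can be done
None
```

Job handed in after about 37 s: both hinges are in the bin, the lid dropped shut on its own, all three U-bolts are in the bowl, and the keys were pressed fully in order large, medium, small; no verdict came back.

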